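# Slide the spoon tray home under the footed board

### The job

The spoon tray has been left out in front of the footed serving board it belongs under. Without gripping or lifting it, push it square and straight in between the board's two feet with the fingertips until its front panel is fully home against the footed board's edge. Its spoons, bowl and tea light ride along inside, and the cups on top and everything round about stay as they are.

Things in the scene. Friction and masses are not known exactly. Their poses are not given: they have to be found in the camera images.
- footed_board: low wooden serving board on two feet, fixed. Origin: on the worktop under its middle; x = direction in which the tray slides in, y along its length (left of x), z up. Slab 188 mm (x -94 to +94) by 370 mm (y), 40 to 56 mm above the worktop. The feet, 40 mm high, run along x from -64 to +66 mm; their inner faces at y = -113 and +115 mm leave a bay 228 mm wide, centred on y = +1 mm.
- bay_mouth (a point): middle of the bay's open side, on the worktop straight below the slab's front edge (x -94, y +1 mm from the footed board's origin), axes as the footed board. With the tray fully home the inner face of its front panel meets the slab edge here: the tray's origin is then 65 mm past this point (29 mm before the footed board's origin) and the two are square.
- spoon_tray: loose open wooden tray flat on the worktop, 0.4 to 0.6 kg; 2 to 6 N slide it. Origin: centre of its box's underside; x to the rear (goes in first), y left, z up. Box x -65 to +65, y -110 to +110 mm, 32 mm high, the sides taper in 8 mm over the last 25 mm. Upright front panel x -77 to -65 mm, as wide, 54 mm high (42 mm in a 64 mm notch in mid-top). In the bay: 4 mm clear each side, 8 mm under the slab.
- tray_front (a point): middle of the outer face of the tray's front panel (the face to push), 25 mm above the worktop; axes as the tray
- teaspoon_a: steel teaspoon, 132 x 26 x 9 mm, lying in the tray's wide compartment; origin under its middle, x along it
- teaspoon_b: a second teaspoon of the same kind beside it; origin under its middle, x along it
- pinch_bowl: small yellow pinch bowl, 52 mm across, 18 mm high, in the tray's narrow compartment; origin under its middle
- tea_light: tea light, 38 mm across, 15 mm high, in the tray's narrow compartment; origin under its middle
- pale_cup: pale espresso cup, 64 mm across, 50 mm high, loose on top of the footed board; origin under it
- dark_cup: dark espresso cup, 64 mm across, 50 mm high, loose on top of the footed board; origin under it
- tamper: coffee tamper, steel base 54 mm across, walnut grip, 81 mm high, loose on top of the footed board; origin under its middle
- milk_pitcher: pale milk pitcher with a handle, 98 mm high, loose, on the worktop between the tray and the back wall; origin under it
Things that resemble listed ones, but are neither listed nor needed, are in the scene too. What is meant by the pinch_bowl is not black or grey, and is the larger of those in its own colour.

How it is judged:
By the outcome, as a careful person would: the job done as asked, in the order asked, and still so for the second after the job is handed in, with the robot touching nothing.
It also fails if it takes over 72 s, if anything falls off the work surface, if the arm or the gripper's body presses on something with over 40 N, if the wrist force passes 120 N, or if a joint passes its speed limit or range.

### The arm

A 6-joint arm with a two-finger parallel gripper is mounted at the origin on a cart in front of the work surface, level with it; the furniture and walls round the work are solid. World frame = base frame: x ahead of the robot, y to its left, z up, the work surface at z = 0. Lengths are in mm, angles in rad, forces in N, time in s.
With the tool pointing down it reaches from about 350 to 950 mm from the base axis. Payload 17.4 kg.
Tool frame: the origin (TCP) lies at the very end of the fingers, on their centre line; the grasp point (between the pads) lies 19 mm behind it; z points along the fingers, y is the direction in which the jaws open and shut (so a half turn about z gives the same grasp; the last joint's range is limited). The gripper opens to 93 mm and grips with 3 to 60 N. Pads are 15 mm wide; open, the fingers measure 128 mm over their backs; the gripper's body (75 mm by 188 mm) begins 65 mm behind the grasp point.
Start: joints at [-1.364, 0.116, 1.442, -0, 1.584, -0.038], TCP at [163.585, -654.883, 191.946] pointing down, gripper open.
Joint ranges: [-2.83, 2.83], [-0.83, 2.19], [0.07, 2.5], [-1.14, 4.28], [0.01, 3], [-2.97, 2.97]. Speed limits (rad/s): [1.89, 1.89, 2.22, 3.14, 3.14, 3.14].

### API

Orientations are given as a unit quaternion [x, y, z, w].
In Python, from bench import ctrl, viewer gives the robot as it stands.
- The arm moves only by the tool step_arm, never from a script. Its argument "moves" is a list of rows, each a list of 3 entries, a list of its own where there are three numbers: the shift along the tool's x, y, z in cm, then the turn about the tool's z in rad, then the closure, from -1 (fully open) to 1 (shut). In form: [[[x, y, z], twist, fingers], ...]. A call has 1 to 10 rows; each row shifts and turns the commanded pose from where the row before left it, along the tool's axes as they then stand; what a row does not reach is not made up. A row lasts 1/12 s, in which the tool goes at most 41.7 mm and 7.16 degrees, less where a joint would pass 70% of its speed; a pose out of reach is approached as far as the arm can. A call with a gripper value outside its range is refused whole. The fingers move at their own pace and stop on an object; the grip force is fixed at half the most. Time passes only in rows, so rows that do not move let the fingers close. It gives the time, the measured TCP pose, the force and the opening at its end, in the units of the state.
- ctrl.get_obs(): the state, without advancing time (a new reading comes with each control period).
- viewer.capture(name): name is "scene" or "top" or "wrist"; returns the picture (400x640x3 uint8, red, green, blue); there is no depth.
- viewer.get_calibration(name): a dict with "fx", "fy", "cx", "cy" (pixels), "R" (3x3) and "t" (3): a world point X has camera coordinates R X + t; the wrist camera has in their place "tool_from_camera" (4x4, takes a point from camera to tool coordinates, whose origin is the TCP and whose axes are the flange's). Camera axes: x right, y down, z forward; pixel columns grow to the right and rows downward; lengths in mm; the calibration is good to about 2 mm. A picture is of the moment at which its call begins: read the wrist's pose just before it. get_calibration takes no time and is no camera call.
- ctrl.hand_in(): hands the job in, once; it reports no verdict.
The state is a dict: "time_s": time; "qpos": joint angles; "joint_velocities": joint speeds; "effort": joint torques, N m; "tool_pos": TCP position; "orientation": TCP orientation; "wrist_force": force on the tool from outside, world axes, zero at the start; "torque": the same for the moment, N m; "finger_gap": opening from 0.0 (shut) to 1.0 (fully open).
Only numpy, scipy, OpenCV 4.12 (cv2) and the standard library are available. Lean on these libraries where they do the work, as an engineer would, in place of code of your own. Each camera call takes 0.05 s, during which the arm holds its last target.

## Working session

There is one attempt and no reset: what is moved stays moved. The work goes in short steps, Python scripts to look and compute and a tool call to move; the robot and the scene stay as the last step left them, time stands still between calls to the robot, and variables do not carry over. Pictures are saved under pics/ and viewed, and the job is handed in when it is done.

Besides the shell and the picture viewer there is one more tool, called after ">>>" as a command line: name --argument value ..., lists and objects as JSON in quotes. step_arm: Moves the arm, as the interface text tells. Its arguments: {"type":"object","properties":{"moves":{"type":"array"}},"required":["moves"]}

```bash
mkdir -p pics
python3 - <<'E'
from bench import ctrl, viewer
import cv2
for n in("scene","top","wrist"):
    cv2.imwrite(f"pics/{n}0.png",viewer.capture(n)[:,:,::-1])
    print(n,viewer.get_calibration(n))
print(ctrl.get_obs())
E
```

```text
scene {'fx': 461.8777512295892, 'fy': 461.8777512295892, 'cx': 318.26675830356737, 'cy': 198.79528669678885, 'R': array([[-0.56482204, -0.82518816,  0.00636804],
       [-0.61037597,  0.41256993, -0.67618579],
       [ 0.55535325, -0.38581154, -0.73670362]]), 't': array([ 496.93573862,  232.51098101, 1019.68839267])}
top {'fx': 446.1125518951733, 'fy': 446.1125518951733, 'cx': 318.91796966973965, 'cy': 196.47434304049986, 'R': array([[ 0.02536489, -0.99963395,  0.00941227],
       [-0.97954726, -0.02673299, -0.19943048],
       [ 0.19960909, -0.00416123, -0.97986677]]), 't': array([220.04129349, 511.21327416, 906.03225405])}
wrist {'fx': 355.50186553535525, 'fy': 355.50186553535525, 'cx': 319.4078053619426, 'cy': 197.72049524982648, 'tool_from_camera': array([[ 7.67094782e-04, -9.68093819e-01, -2.50586851e-01,
         6.92190387e+01],
       [ 9.99999692e-01,  7.83558343e-04,  3.40662623e-05,
        -7.48125925e-01],
       [ 1.63370080e-04, -2.50586800e-01,  9.68094122e-01,
        -1.91968520e+02],
       [ 0.00000000e+00,  0.00000000e+00,  0.00000000e+00,
         1.00000000e+00]])}
{'time_s': 0.15, 'qpos': array([-1.36376532e+00,  1.16350720e-01,  1.44211605e+00,  1.45520736e-05,
        1.58401002e+00, -3.77748862e-02]), 'joint_velocities': array([-0.00071556, -0.00120078, -0.00276361, -0.00062571, -0.00148121,
       -0.0009755 ]), 'effort': array([ 5.04774362e-04, -7.21764493e+01, -6.22949696e+01,  7.79222301e-02,
        2.25092814e-02, -1.04928952e-04]), 'tool_pos': array([ 163.57247335, -654.68871408,  191.38906379]), 'orientation': array([ 9.92518000e-01,  1.22097605e-01, -3.01171527e-05, -4.41099027e-04]), 'wrist_force': array([0.10745723, 0.1372246 , 0.10119234]), 'torque': array([-0.00491532,  0.01051202,  0.00041621]), 'finger_gap': 0.9976408449810766}
```

View pics/scene0.png

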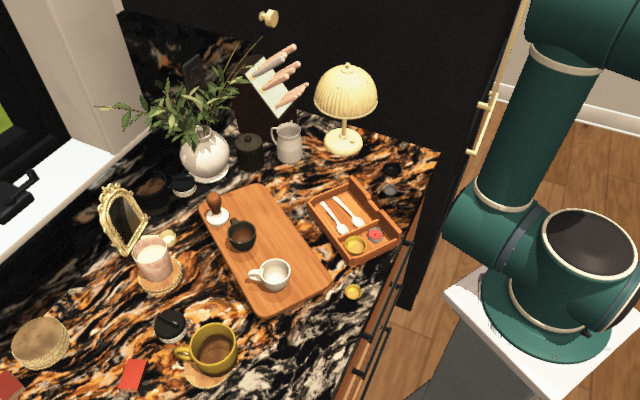

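View pics/top0.png

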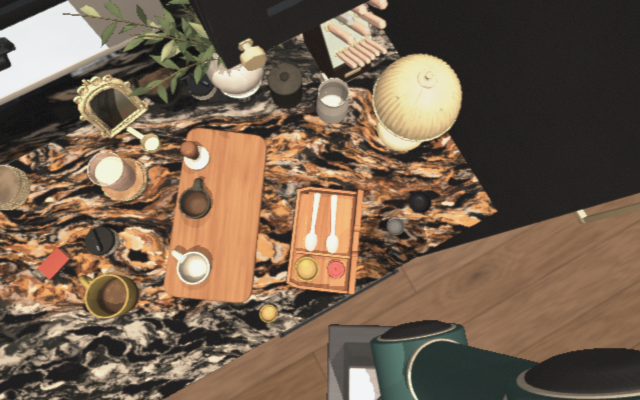

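View pics/wrist0.png

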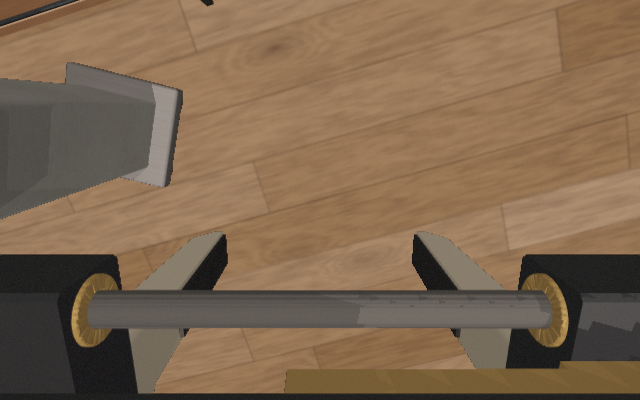

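The top view shows the tray at (290-363, 187-293) with its front panel on the right, and the board at (165-266, 128-302). The push goes toward image left, about +y. A grey object at (396,227) and a black one at (420,202) stand just behind the panel. Next I'll enlarge and measure.

```bash
cat > h.py <<'E'
import numpy as np
from bench import ctrl, viewer
def ray(n,uv):
    c=viewer.get_calibration(n);R=c["R"];t=c["t"]
    d=R.T@np.array([(uv[0]-c["cx"])/c["fx"],(uv[1]-c["cy"])/c["fy"],1]);return -R.T@t,d
def onz(n,uv,z):
    o,d=ray(n,uv);return o+d*(z-o[2])/d[2]
def proj(n,X):
    c=viewer.get_calibration(n);p=c["R"]@np.asarray(X,float)+c["t"];return np.array([c["fx"]*p[0]/p[2]+c["cx"],c["fy"]*p[1]/p[2]+c["cy"]])
E
python3 - <<'E'
import cv2
a=cv2.imread("pics/top0.png")
cv2.imwrite("pics/t1.png",cv2.resize(a[170:310,270:450],None,fx=4,fy=4,interpolation=cv2.INTER_CUBIC))
cv2.imwrite("pics/t2.png",cv2.resize(a[115:315,155:300],None,fx=3,fy=3,interpolation=cv2.INTER_CUBIC))
b=cv2.imread("pics/scene0.png")
cv2.imwrite("pics/s1.png",cv2.resize(b[160:320,190:420],None,fx=3.4,fy=3.4,interpolation=cv2.INTER_CUBIC))
from h import *
for n in("scene","top"): print(ray(n,(320,200))[0])
for p in [(332,110),(400,145),(396,230),(420,205),(490,210),(400,265)]: print(p,onz("top",p,0))
E
```

```text
[-143.68788862  707.54600277  905.26424174]
[314.32396213 237.39721421 987.67132054]
(332, 110) [723.93549942 207.69874953   0.        ]
(400, 145) [642.37083587  48.41089947   0.        ]
(396, 230) [443.972739   59.5049621   0.       ]
(420, 205) [502.12502048   4.78111612   0.        ]
(490, 210) [ 494.94313093 -153.0512991     0.        ]
(400, 265) [366.95331833  51.42033399   0.        ]
```

View pics/t1.png

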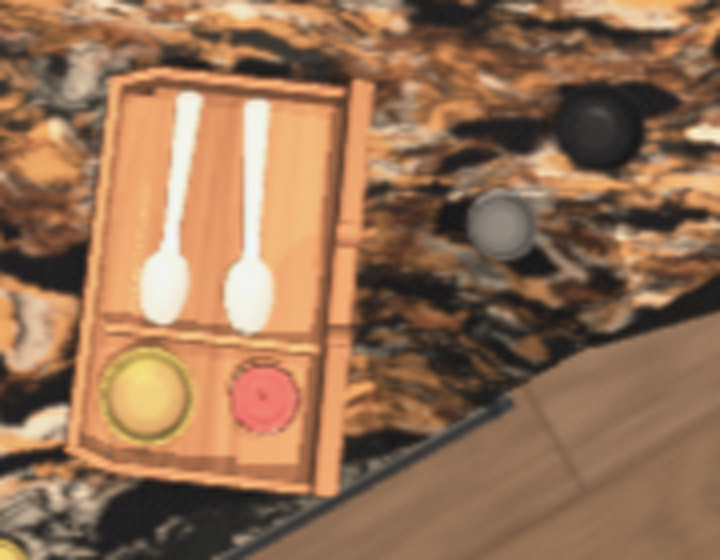

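View pics/t2.png

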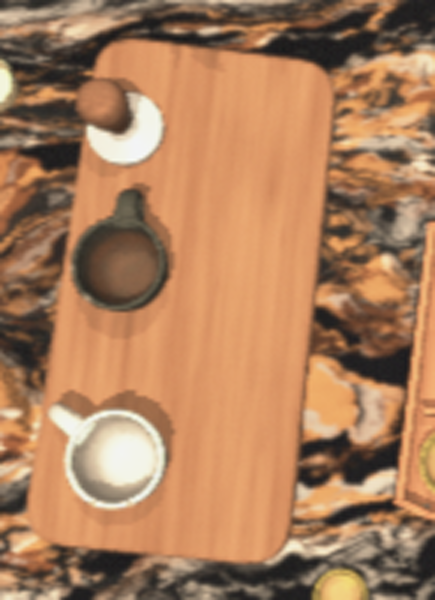

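View pics/s1.png

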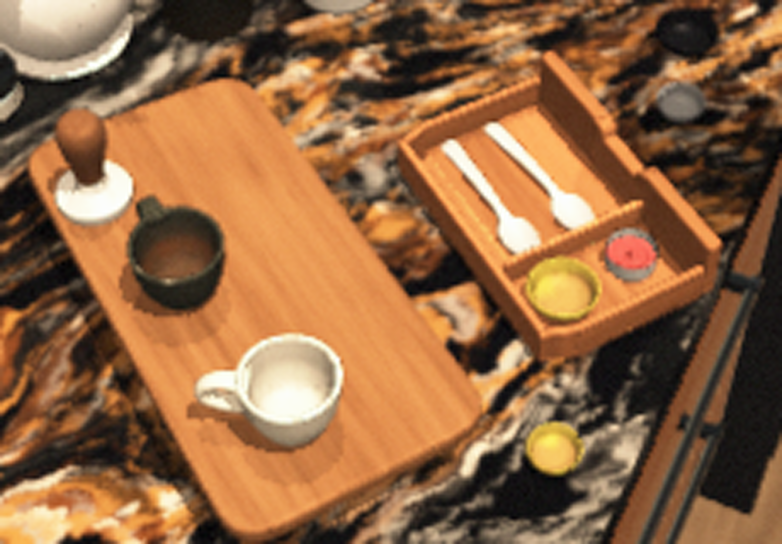

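Run:
```python
import cv2,numpy as np
from h import *
for n,box in(("top",(155,115,375,315)),("scene",(190,165,415,325))):
    a=cv2.imread(f"pics/{n}0.png");h=cv2.cvtColor(a,cv2.COLOR_BGR2HSV)
    x0,y0,x1,y1=box
    if n=="top": print(a[200,240],h[200,240],h[250,356],h[200,358],h[160,300])
    else: print(h[230,280],h[250,385])
    m=cv2.inRange(h,(6,95,125),(16,190,255));m[:y0]=0;m[y1:]=0;m[:,:x0]=0;m[:,x1:]=0
    m=cv2.morphologyEx(m,cv2.MORPH_OPEN,np.ones((3,3)))
    o=a.copy();o[m>0]=(0,255,0)
    cv2.imwrite(f"pics/m_{n}.png",cv2.resize(o[y0:y1,x0:x1],None,fx=3,fy=2.9))
```

```text
[111 164 230] [ 13 132 230] [ 12 136 234] [ 12 137 232] [ 13  73 119]
[ 14 162 233] [ 10 177 131]
```

View pics/m_top.png

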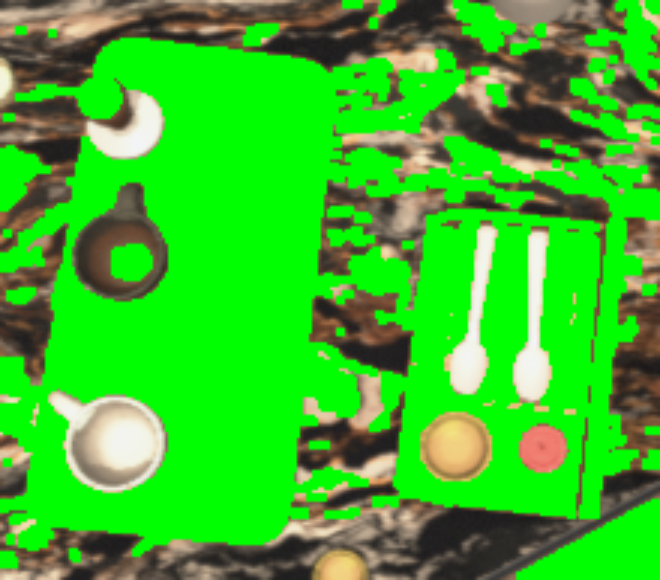

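View pics/m_scene.png

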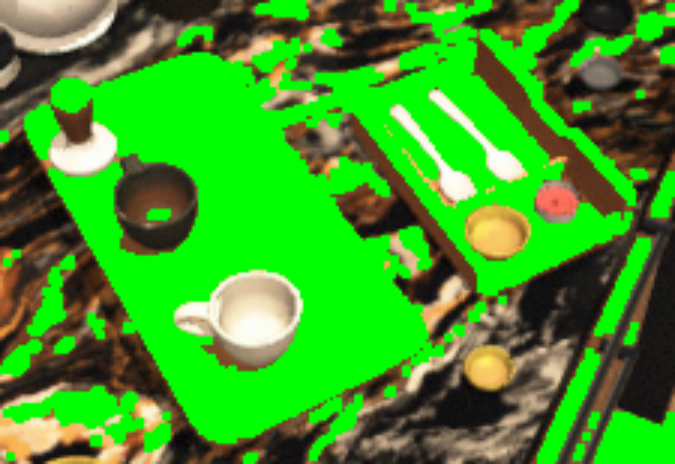

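```bash
cat >> h.py <<'E'
import cv2
def edge(img,p,q,w=6,trim=0.08,n=120,sign=None):
    """subpixel edge along p-q, max gradient within +-w of line; returns 2 pts & resid. sign picks grad direction along normal"""
    g=cv2.GaussianBlur(img,(0,0),0.7).astype(np.float32)
    p=np.array(p,float);q=np.array(q,float);d=(q-p)/np.linalg.norm(q-p);nn=np.array([-d[1],d[0]])
    pts=[];s=np.arange(-w,w+.01,.25)
    for t in np.linspace(trim,1-trim,n):
        c=p+t*(q-p);xy=(c+s[:,None]*nn).astype(np.float32)
        v=cv2.remap(g,xy[None,:,0].copy(),xy[None,:,1].copy(),cv2.INTER_LINEAR)[0]
        gr=np.gradient(v,axis=0); gr=np.linalg.norm(gr,axis=1) if sign is None else sign*gr.sum(1)
        pts.append(xy[gr.argmax()])
    pts=np.array(pts)
    L=cv2.fitLine(pts,cv2.DIST_L1,0,.01,.01).ravel()
    for _ in range(6):
        r=np.abs((pts-L[2:])@np.array([-L[1],L[0]]));k=r<max(.8,np.median(r)*1.5)
        L=cv2.fitLine(pts[k],cv2.DIST_L2,0,.01,.01).ravel()
    e=[L[2:]+L[:2]*((x-L[2:])@L[:2]) for x in(p,q)]
    return e,k.mean(),L
E
python3 - <<'E'
from h import *
a=cv2.imread("pics/top0.png")
T=lambda x,y:(x/3+155,y/3+115)
P=lambda x,y:(x/4+270,y/4+170)
E={}
def do(name,p,q,z,w=5,sign=None):
    e,f,L=edge(a,p,q,w,sign=sign);w_=[onz("top",x,z)[:2] for x in e]
    d=w_[1]-w_[0];E[name]=w_
    print(name,np.round(e,1).tolist(),round(f,2),np.round(w_,1).tolist(),'len',round(np.linalg.norm(d)),'ang',round(np.degrees(np.arctan2(d[1],d[0])),2))
do("front",T(331,100),T(295,510),56)
do("front40",T(331,100),T(295,510),40)
do("back",T(65,300),T(35,480),56)
do("far",T(130,41),T(300,62),56)
do("near",T(60,542),T(250,560),56)
do("near40",T(60,542),T(250,560),40)
do("panel_out",P(373,85),P(338,495),54,3)
do("panel_in",P(350,85),P(316,490),54,2)
do("tray_rear",P(110,90),P(70,440),32,4)
do("tray_far",P(165,70),P(345,92),32,3)
do("tray_near",P(110,462),P(310,492),32,3)
do("wtedge",P(260,545),P(500,405),0,4)
o=a.copy()
import itertools
for n,(p,q) in E.items():
    pass
E
```

```text
front [[265.3, 148.3], [252.4, 284.9]] 0.78 [[607.8, 352.7], [315.8, 364.8]] len 292 ang 177.64
front40 [[265.3, 148.3], [252.4, 284.9]] 0.78 [[612.9, 354.7], [315.8, 367.0]] len 297 ang 177.64
back [[174.8, 214.6], [161.5, 273.8]] 0.63 [[456.9, 536.0], [333.3, 552.2]] len 125 ang 172.56
far [[198.5, 127.4], [255.1, 134.6]] 0.82 [[651.7, 501.6], [638.5, 376.6]] len 126 ang -96.03
near [[174.9, 296.3], [238.3, 302.5]] 0.62 [[289.2, 520.7], [280.2, 391.5]] len 130 ang -94.02
near40 [[174.9, 296.3], [238.3, 302.5]] 0.62 [[288.8, 525.6], [279.6, 394.2]] len 132 ang -94.02
panel_out [[362.6, 191.2], [354.0, 293.7]] 0.79 [[518.6, 140.2], [303.5, 156.6]] len 216 ang 175.66
panel_in [[357.3, 191.2], [348.0, 292.4]] 0.99 [[518.2, 151.4], [305.8, 168.8]] len 213 ang 175.32
tray_rear [[296.8, 192.4], [286.3, 279.8]] 1.0 [[516.7, 281.9], [328.1, 297.5]] len 189 ang 175.26
tray_far [[311.3, 186.6], [356.4, 191.4]] 0.91 [[530.6, 250.5], [522.6, 151.4]] len 99 ang -94.58
tray_near [[297.3, 287.8], [347.5, 293.3]] 1.0 [[312.4, 273.8], [303.8, 168.3]] len 106 ang -94.67
wtedge [[335.3, 306.7], [395.8, 272.8]] 0.77 [[274.5, 191.9], [349.9, 60.7]] len 151 ang -60.09
```

Run:
```python
from h import *
a=cv2.imread("pics/top0.png")
c=cv2.resize(a[115:315,155:280],None,fx=4,fy=4,interpolation=cv2.INTER_CUBIC)[:,:]
cv2.imwrite("pics/b_top.png",c[:420]);cv2.imwrite("pics/b_bot.png",c[380:])
```

```text
(no output)
```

View pics/b_top.png

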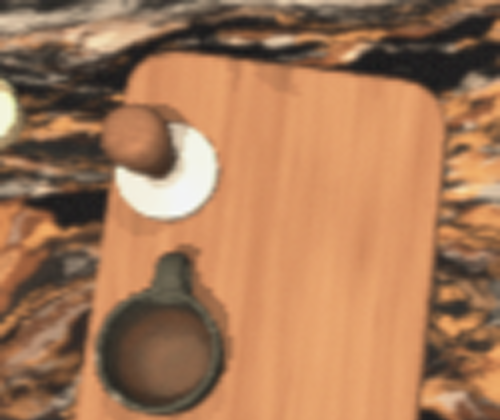

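View pics/b_bot.png

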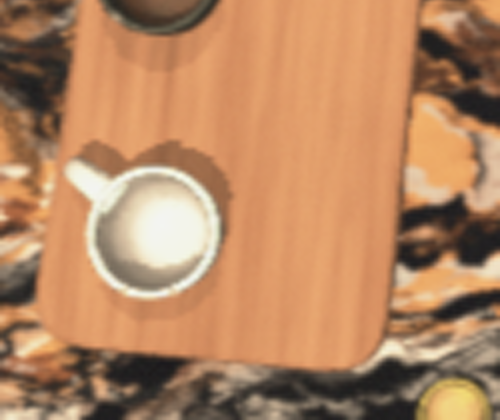

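Run:
```python
from h import *
a=cv2.imread("pics/top0.png")
lab=cv2.cvtColor(a,cv2.COLOR_BGR2LAB).astype(np.float32)
wood=np.median(lab[170:260,215:245].reshape(-1,3),0);print(wood)
D=np.linalg.norm((lab-wood)*[.6,1,1],axis=2);D=np.clip(D,0,30)
D3=np.dstack([D]*3).astype(np.float32)*6
for im,nm in((a,'rgb'),(D3,'wood')):
  for name,p,q,w in(("front",(265.75,147.5),(251.25,292.5),2),("back",(183,162.5),(164.25,287.5),2.5),("far",(195,128.75),(257.5,135),2.5),("near",(172.5,295.5),(241.25,302.5),2.5)):
    e,f,L=edge(im,p,q,w,trim=.02);ww=[onz("top",x,56)[:2] for x in e];d=ww[1]-ww[0]
    print(nm,name,np.round(e,1).tolist(),round(f,2),np.round(ww,1).tolist(),round(np.degrees(np.arctan2(d[1],d[0])),2))
```

```text
[179. 148. 164.]
rgb front [[265.2, 147.5], [252.1, 292.6]] 0.78 [[609.8, 353.1], [300.5, 364.5]] 177.89
rgb back [[181.9, 162.3], [162.7, 287.3]] 0.84 [[571.2, 531.0], [306.5, 547.3]] 176.49
rgb far [[195.2, 126.9], [257.5, 134.9]] 1.0 [[652.5, 508.8], [637.9, 371.4]] -96.06
rgb near [[172.4, 296.0], [241.2, 302.8]] 0.83 [[289.6, 525.8], [279.6, 385.5]] -94.07
wood front [[265.4, 147.5], [249.9, 292.4]] 0.96 [[609.8, 352.7], [300.8, 369.1]] 176.97
wood back [[182.5, 162.4], [163.3, 287.4]] 0.83 [[571.1, 529.7], [306.3, 546.0]] 176.47
wood far [[195.1, 127.7], [257.5, 135.3]] 0.99 [[650.6, 508.9], [637.1, 371.4]] -95.6
wood near [[172.5, 295.8], [241.3, 302.2]] 0.96 [[290.1, 525.8], [280.9, 385.4]] -93.75
```

>>> step_arm --moves '[[[2.2,-2.9,-0.9],0,-1],[[2.2,-2.9,-0.9],0,-1],[[2.2,-2.9,-0.9],0,-1],[[2.2,-2.9,-0.9],0,-1],[[2.2,-2.9,-0.9],0,-1],[[2.2,-2.9,-0.9],0,-1],[[2.2,-2.9,-0.9],0,-1],[[2.2,-2.9,-0.9],0,-1],[[2.2,-2.9,-0.9],0,-1],[[2.2,-2.9,-0.9],0,-1]]'

```text
time_s: 0.98
tool_pos: [306.9, -318.5, 282.3]
orientation: [0.993, 0.122, 0.0, 0.0]
wrist_force: [1.0, -0.7, 0.4]
finger_gap: 0.998
```

>>> step_arm --moves '[[[1.6,-3.2,-0.7],0,-1],[[1.6,-3.2,-0.7],0,-1],[[1.6,-3.2,-0.7],0,-1],[[1.6,-3.2,-0.7],0,-1],[[1.6,-3.2,-0.7],0,-1],[[1.6,-3.2,-0.7],0,-1],[[1.6,-3.2,-0.7],0,-1],[[1.6,-3.2,-0.7],0,-1],[[1.6,-3.2,-0.7],0,-1]]'

```text
time_s: 1.73
tool_pos: [376.4, -4.1, 345.4]
orientation: [0.993, 0.122, 0.0, 0.0]
wrist_force: [0.7, -0.9, 0.1]
finger_gap: 1.004
```

>>> step_arm --moves '[[[0,0,0],-0.124,-1],[[0,0,0],-0.124,-1],[[0,0,0],-0.124,-1],[[0,0,0],-0.124,-1],[[0,0,0],-0.124,-1],[[0,0,0],-0.124,-1],[[0,0,0],-0.124,-1],[[0,0,0],-0.124,-1],[[0,0,0],-0.124,-1],[[0,0,0],-0.124,-1]]'

```text
time_s: 2.57
tool_pos: [376.6, -5.9, 344.8]
orientation: [0.735, 0.678, -0.0, -0.0]
wrist_force: [0.4, -0.2, -0.0]
finger_gap: 0.999
```

>>> step_arm --moves '[[[3.8,0.6,0],0,-1],[[3.8,0.6,0],0,-1],[[3.8,0.6,0],0,-1],[[3.8,0.6,0],0,-1],[[3.8,0.6,0],0,-1],[[3.8,0.6,0],0,-1],[[3.8,0.6,0],0,-1],[[3.8,0.6,0],0,-1],[[3.8,0.6,0],0,-1],[[0,0,0],0,-1]]'

```text
time_s: 3.4
tool_pos: [460.2, 335.0, 342.4]
orientation: [0.736, 0.677, -0.002, -0.001]
wrist_force: [-0.1, -1.1, -0.2]
finger_gap: 0.998
```

```bash
cat >> h.py <<'E'
from scipy.spatial.transform import Rotation as Ro
def wsnap(tag):
    o=ctrl.get_obs();im=viewer.capture("wrist");cv2.imwrite(f"pics/{tag}.png",im[:,:,::-1])
    np.savez(f"pics/{tag}.npz",p=o["tool_pos"],q=o["orientation"]);return o
def wonz(tag,uv,z):
    d=np.load(f"pics/{tag}.npz");c=viewer.get_calibration("wrist");T=c["tool_from_camera"]
    R=Ro.from_quat(d["q"]).as_matrix();o=R@T[:3,3]+d["p"]
    v=R@T[:3,:3]@np.array([(uv[0]-c["cx"])/c["fx"],(uv[1]-c["cy"])/c["fy"],1]);return o+v*(z-o[2])/v[2]
E
python3 -c "
from h import *
o=wsnap('w1');print(o['tool_pos'],o['time_s'])"
```

```text
[460.23416847 334.95802832 342.4343308 ] 3.4
```

View pics/w1.png

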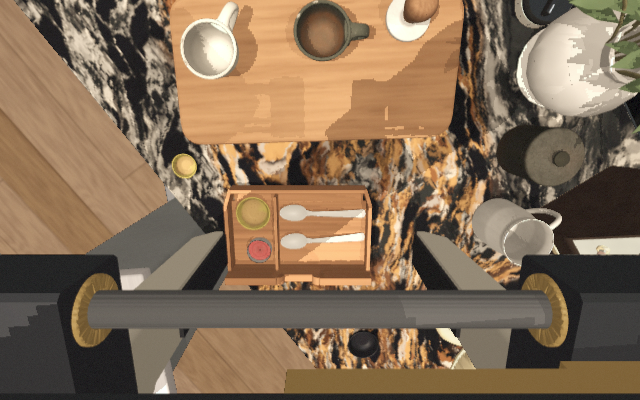

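The wrist view shows the board's front edge at row ~140 (columns 195-440), its ends near columns 175 and 462, and the tray at (225-372, 185-285). I'll fit the edges here.

Run:
```python
from h import *
a=cv2.imread("pics/w1.png")
cv2.imwrite("pics/w1a.png",cv2.resize(a[90:290,160:330],None,fx=4,fy=3,interpolation=cv2.INTER_CUBIC))
cv2.imwrite("pics/w1c.png",cv2.resize(a[0:150,160:480],None,fx=2.5,fy=3,interpolation=cv2.INTER_CUBIC))
def do(name,p,q,z,w=4,tr=.05):
    e,f,L=edge(a,p,q,w,trim=tr);ww=[wonz("w1",x,z)[:2] for x in e];d=ww[1]-ww[0]
    print(name,z,np.round(e,1).tolist(),round(f,2),np.round(ww,1).tolist(),round(np.degrees(np.arctan2(d[1],d[0]))%180,2))
for z in(40,56): do("front",(200,143),(435,135),z)
do("near",(168,20),(180,125),56);do("far",(466,5),(460,115),56)
do("t_rear",(240,187),(360,187),32,3)
do("t_near",(229,205),(226,270),32,3);do("t_far",(371,195),(371,270),32,3)
do("panel_out",(225,284),(370,284),54,4)
```

```text
front 40 [[200.0, 144.4], [435.0, 136.3]] 0.86 [[295.9, 366.2], [619.8, 350.8]] 177.27
front 56 [[200.0, 144.4], [435.0, 136.3]] 0.86 [[301.5, 367.5], [614.9, 352.5]] 177.27
near 56 [[169.3, 19.9], [180.4, 125.0]] 0.73 [[289.0, 521.6], [279.8, 394.9]] 85.81
far 56 [[462.2, 5.1], [464.6, 114.9]] 0.57 [[647.9, 508.3], [653.4, 377.2]] 92.41
t_rear 32 [[240.0, 189.2], [360.0, 189.3]] 0.78 [[340.3, 296.8], [513.9, 282.6]] 175.33
t_near 32 [[227.6, 205.0], [226.7, 270.0]] 0.67 [[318.8, 274.7], [302.2, 171.5]] 80.86
t_far 32 [[372.2, 195.0], [369.6, 270.0]] 0.93 [[531.2, 272.5], [521.8, 153.9]] 85.48
panel_out 54 [[225.0, 284.2], [370.0, 284.3]] 0.5 [[303.4, 159.0], [518.9, 141.6]] 175.39
```

View pics/w1a.png

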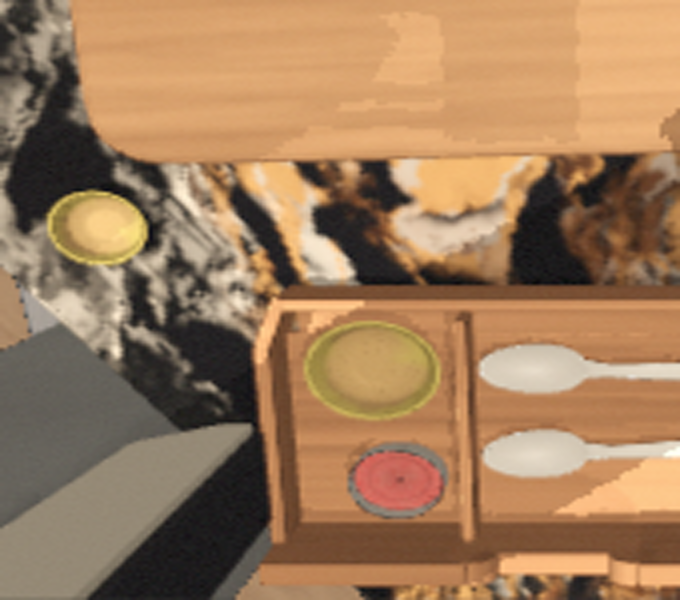

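View pics/w1c.png

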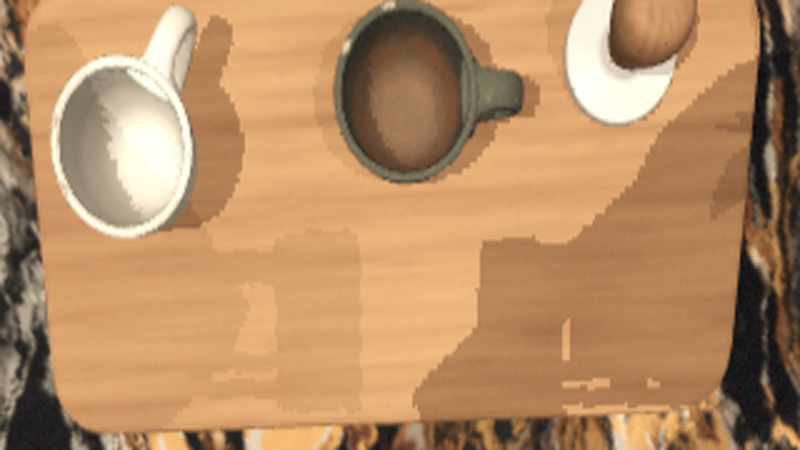

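Run:
```python
from h import *
a=cv2.imread("pics/w1.png")
C=lambda x,y:(160+x/2.5,y/3)
def do(name,p,q,z,w=4,tr=.0):
    e,f,L=edge(a,p,q,w,trim=tr);ww=[wonz("w1",x,z)[:2] for x in e];d=ww[1]-ww[0]
    print(name,z,np.round(e,1).tolist(),round(f,2),np.round(ww,1).tolist(),round(np.degrees(np.arctan2(d[1],d[0]))%180,2))
for z in (40,56):
  do("near",C(27,60),C(50,330),z,2.5)
  do("far",C(759,60),C(738,320),z,2.5)
  do("front",C(130,427),C(680,405),z,2.5)
lab=cv2.cvtColor(a,cv2.COLOR_BGR2LAB)
```

```text
near 40 [[169.3, 20.2], [178.9, 110.1]] 0.89 [[283.0, 525.1], [275.1, 414.2]] 85.94
far 40 [[462.9, 19.9], [453.1, 106.4]] 0.95 [[655.2, 494.5], [644.1, 388.7]] 84.02
front 40 [[212.1, 143.9], [432.0, 136.4]] 0.82 [[312.6, 365.5], [615.7, 351.0]] 177.26
near 56 [[169.3, 20.2], [178.9, 110.1]] 0.89 [[288.9, 521.2], [281.3, 413.9]] 85.94
far 56 [[462.9, 19.9], [453.1, 106.4]] 0.95 [[649.1, 491.6], [638.3, 389.2]] 84.02
front 56 [[212.1, 143.9], [432.0, 136.4]] 0.82 [[317.6, 366.8], [610.9, 352.8]] 177.26
```

>>> step_arm --moves '[[[-1.3,-1.7,0],0,-0.08],[[-1.3,-1.7,0],0,-0.08],[[-1.3,-1.7,0],0,-0.08],[[-1.3,-1.7,0],0,-0.08],[[-1.3,-1.7,0],0,-0.08],[[-1.3,-1.7,0],0,-0.08],[[-1.3,-1.7,0],0,-0.08]]'

```text
time_s: 4.03
tool_pos: [332.4, 248.4, 345.0]
orientation: [0.737, 0.676, 0.0, 0.0]
wrist_force: [-0.7, 0.8, 0.8]
finger_gap: 0.562
```

>>> step_arm --moves '[[[0,0,0],-0.122,-0.08],[[0,0,0],-0.122,-0.08],[[0,0,0],-0.122,-0.08],[[0,0,0],-0.122,-0.08],[[0,0,0],-0.122,-0.08],[[0,0,0],-0.122,-0.08],[[0,0,0],-0.122,-0.08]]'

```text
time_s: 4.62
tool_pos: [333.2, 248.9, 345.1]
orientation: [0.388, 0.922, 0.0, 0.0]
wrist_force: [-0.4, -0.7, -0.6]
finger_gap: 0.543
```

>>> step_arm --moves '[[[0,0,0],-0.123,-0.08],[[0,0,0],-0.123,-0.08],[[0,0,0],-0.123,-0.08],[[0,0,0],-0.123,-0.08],[[0,0,0],-0.123,-0.08],[[0,0,0],-0.123,-0.08],[[0,0,0],0,-0.08],[[0,0,0],0,-0.08]]'

```text
time_s: 5.28
tool_pos: [333.3, 249.2, 345.1]
orientation: [0.035, 0.999, 0.0, 0.0]
wrist_force: [0.2, -0.6, -0.2]
finger_gap: 0.541
```

```bash
python3 -c "
from h import *
o=ctrl.get_obs();print(o['qpos'],o['orientation'],o['finger_gap']);q=o['orientation'];print(np.degrees(2*np.arctan2(q[1],q[0])))
print(wonz('w1',(184,166),10))"
```

```text
[ 5.80688193e-01 -4.46326764e-01  1.69057985e+00 -9.64340707e-05
  1.89684144e+00 -9.20771580e-01] [3.46767773e-02 9.99398548e-01 1.06475479e-04 2.29740091e-04] 0.5409824052896036
176.0255370992343
[257.35541635 333.4556125   10.        ]
```

>>> step_arm --moves '[[[1.6,-1.1,3.0],0,-0.08],[[1.6,-1.1,3.0],0,-0.08],[[1.6,-1.0,3.0],-0.01,-0.08],[[0,0,3.5],0,-0.08],[[0,0,3.5],0,-0.08],[[0,0,3.5],0,-0.08],[[0,0,3.5],0,-0.08],[[0,0,3.5],0,-0.08]]'

```text
time_s: 5.95
tool_pos: [283.3, 220.6, 78.5]
orientation: [0.03, 1.0, 0.0, 0.0]
wrist_force: [0.9, 0.3, 0.1]
finger_gap: 0.543
```

```bash
python3 -c "
from h import *
o=wsnap('w2');print(o['tool_pos'],o['qpos'],o['orientation'])
cv2.imwrite('pics/top2.png',viewer.capture('top')[:,:,::-1])"
```

```text
[283.26281924 220.5529819   78.45723869] [ 5.90519699e-01 -5.95857340e-01  2.21383434e+00 -4.88181632e-05
  1.52265383e+00 -9.20148205e-01] [3.00585169e-02 9.99548025e-01 2.59820901e-04 4.05419841e-04]
```

View pics/w2.png

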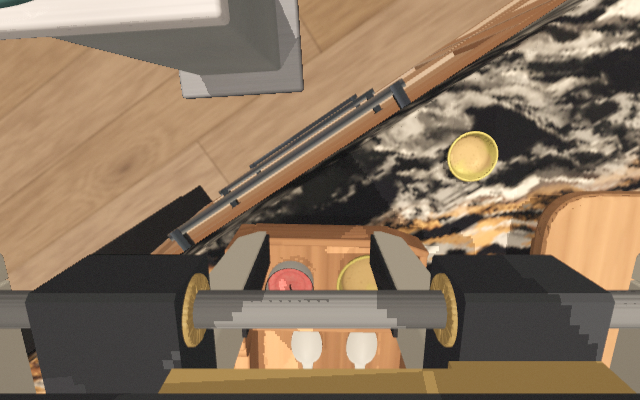

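View pics/top2.png

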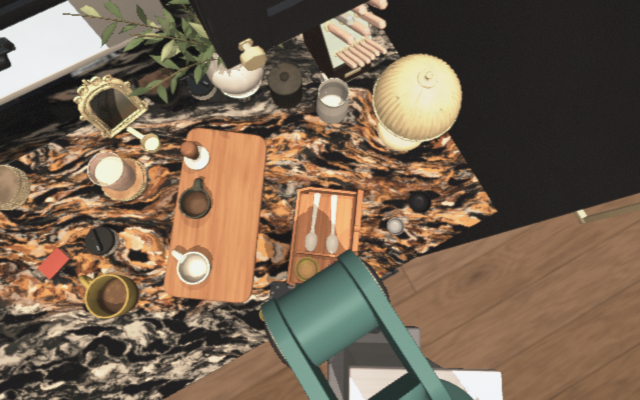

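```bash
python3 -c "
from h import *
for p,z in [((250,228),54),((330,226),32),((330,240),32),((400,232),32),((262,235),78),((380,235),78),((262,235),0),((473,156),18)]: print(p,z,np.round(wonz('w2',p,z),1))"
```

```text
(250, 228) 54 [287.4 176.4  54. ]
(330, 226) 32 [296.8 228.1  32. ]
(330, 240) 32 [307.3 227.6  32. ]
(400, 232) 32 [304.2 277.5  32. ]
(262, 235) 78 [283.9 188.3  78. ]
(380, 235) 78 [287.9 256.   78. ]
(262, 235) 0 [312.3 173.2   0. ]
(473, 156) 18 [255.2 332.6  18. ]
```

>>> step_arm --moves '[[[0,0,2.5],0,-0.08],[[0,0,2.0],0,-0.08],[[0,0,1.5],0,-0.08],[[0,0,0.5],0,-0.08],[[0,0,0],0,-0.08]]'

```text
time_s: 6.47
tool_pos: [283.7, 221.0, 15.8]
orientation: [0.028, 1.0, -0.0, -0.0]
wrist_force: [-0.2, 0.2, -0.3]
finger_gap: 0.539
```

>>> step_arm --moves '[[[-0.3,0,0],0,-0.08],[[-0.3,0,0],0,-0.08],[[-0.3,0,0],0,-0.08],[[-0.3,0,0],0,-0.08]]'

```text
time_s: 6.8
tool_pos: [296.3, 220.5, 15.9]
orientation: [0.028, 1.0, 0.0, 0.001]
wrist_force: [0.3, -0.4, -0.2]
finger_gap: 0.541
```

>>> step_arm --moves '[[[-0.2,0,0],0,-0.08],[[-0.2,0,0],0,-0.08]]'

```text
time_s: 6.97
tool_pos: [299.8, 220.1, 15.2]
orientation: [0.028, 1.0, 0.0, 0.0]
wrist_force: [-0.1, 0.1, 0.7]
finger_gap: 0.539
```

>>> step_arm --moves '[[[-0.2,0,0],0,-0.08],[[-0.2,0,0],0,-0.08]]'

```text
time_s: 7.13
tool_pos: [303.6, 219.8, 15.0]
orientation: [0.027, 1.0, -0.0, -0.0]
wrist_force: [-0.1, -0.1, -0.0]
finger_gap: 0.542
```

>>> step_arm --moves '[[[-0.2,0,0],0,-0.08],[[-0.2,0,0],0,-0.08]]'

```text
time_s: 7.3
tool_pos: [307.6, 219.6, 14.9]
orientation: [0.027, 1.0, -0.0, -0.0]
wrist_force: [-0.2, -0.4, 0.0]
finger_gap: 0.537
```

>>> step_arm --moves '[[[-0.2,0,0],0,-0.08],[[-0.2,0,0],0,-0.08]]'

```text
time_s: 7.47
tool_pos: [311.6, 219.4, 14.9]
orientation: [0.027, 1.0, -0.0, -0.0]
wrist_force: [-0.1, 1.5, -0.4]
finger_gap: 0.54
```

```bash
python3 -c "
from h import *
o=wsnap('w3');print(o['tool_pos'],o['wrist_force'])
a=viewer.capture('scene')[:,:,::-1];cv2.imwrite('pics/s3.png',cv2.resize(a[140:330,180:440],None,fx=3,fy=3))"
```

```text
[311.61287778 219.38408413  14.94253283] [-0.11410786  1.47482576 -0.35838698]
```

View pics/w3.png

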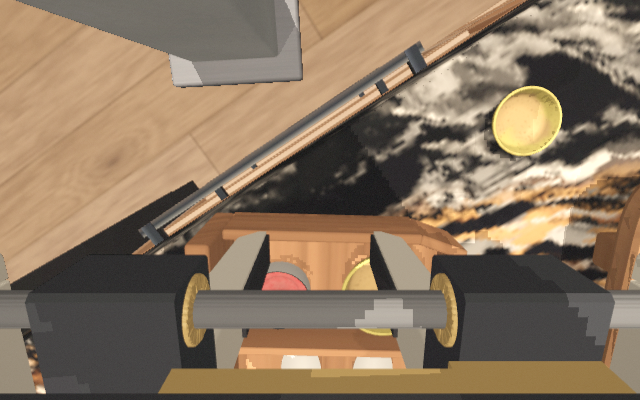

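View pics/s3.png

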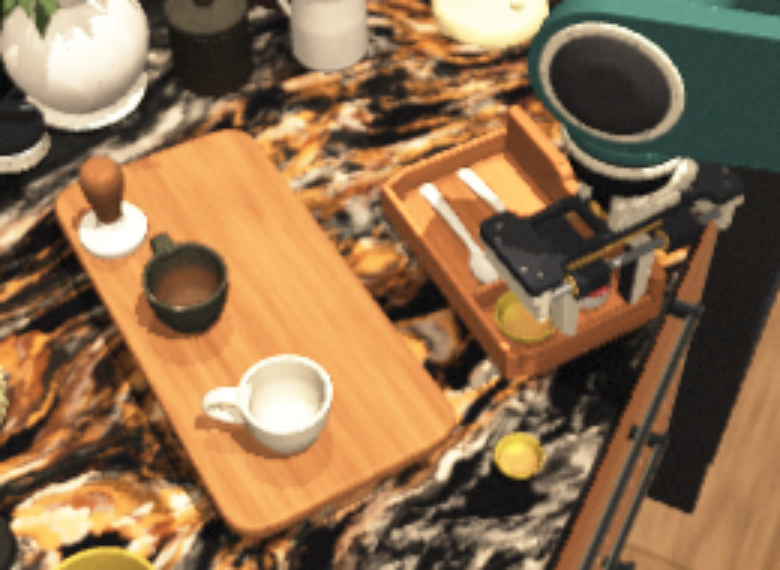

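```bash
cat >> h.py <<'E'
def wproj(tag,X):
    d=np.load(f"pics/{tag}.npz");c=viewer.get_calibration("wrist");T=c["tool_from_camera"]
    R=Ro.from_quat(d["q"]).as_matrix();Rc=R@T[:3,:3];o=R@T[:3,3]+d["p"]
    p=Rc.T@(np.array(X,float)-o);return np.round([c["fx"]*p[0]/p[2]+c["cx"],c["fy"]*p[1]/p[2]+c["cy"]],1)
E
python3 -c "
from h import *
print('tip3',wproj('w3',(311.6,219.4-25,15)),wproj('w3',(311.6,219.4+25,15)))
print('tip2',wproj('w2',(283.3,220.5-25,78)),wproj('w2',(283.3,220.5+25,78)))
for z in(0,32):
  for y in (200,240): print(z,y,'w2',wproj('w2',(307,y,z)),'w3',wproj('w3',(307,y,z)))
print('scene tip', proj('scene',(311.6,245+8,15)),'-> crop',(proj('scene',(311.6,245+8,15))-[180,140])*3)
for X in [(306,220,32),(306,220,0),(313,275,32),(304,168,32),(302,149,54)]: print(X,(proj('scene',X)-[180,140])*3, proj('top',X))
c=viewer.capture('scene')[:,:,::-1]
cv2.imwrite('pics/s3z.png',cv2.resize(c[180:270,320:420],None,fx=7,fy=6,interpolation=cv2.INTER_CUBIC))
"
```

```text
tip3 [274.4 233.3] [361.8 228.9]
tip2 [274.4 233.3] [361.5 228.4]
0 200 w2 [294.5 226.9] w3 [285.9 217.2]
0 240 w2 [344.3 224.1] w3 [351.5 213.8]
32 200 w2 [291.5 241.7] w3 [280.4 235.8]
32 240 w2 [347.4 238.6] w3 [356.9 231.9]
scene tip [366.09593659 256.97556949] -> crop [558.28780976 350.92670847]
(306, 220, 32) [597.76497274 323.59490632] [322.82375022 291.5380991 ]
(306, 220, 0) [593.60505114 347.59302713] [322.55793031 291.39961383]
(313, 275, 32) [536.48258944 349.98327359] [296.69949112 287.45062487]
(304, 168, 32) [650.08179703 295.5751896 ] [347.61081594 293.15527294]
(302, 149, 54) [673.77981264 269.34675292] [357.65758202 294.53388765]
```

View pics/s3z.png

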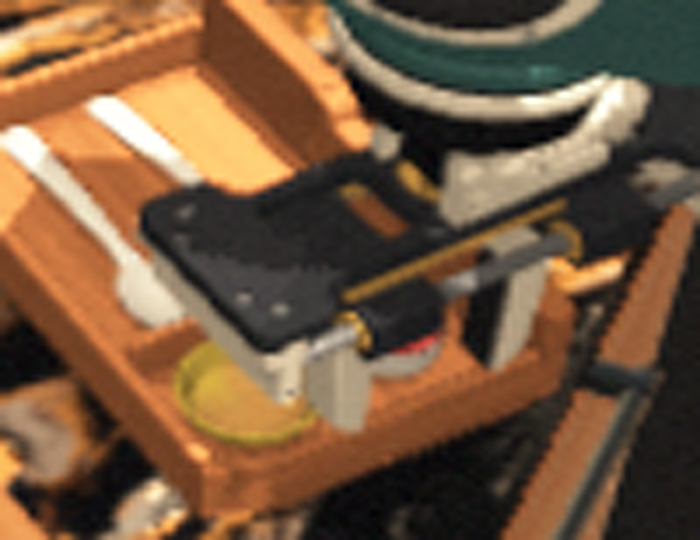

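```bash
python3 -c "
from h import *
a=cv2.imread('pics/w3.png');cv2.imwrite('pics/w3z.png',cv2.resize(a[190:400,150:490],None,fx=2.3,fy=2.6,interpolation=cv2.INTER_CUBIC))
t=viewer.capture('top')[:,:,::-1];cv2.imwrite('pics/top3.png',cv2.resize(t[170:310,250:450],None,fx=4,fy=4,interpolation=cv2.INTER_CUBIC))"
```

```text
(no output)
```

View pics/w3z.png

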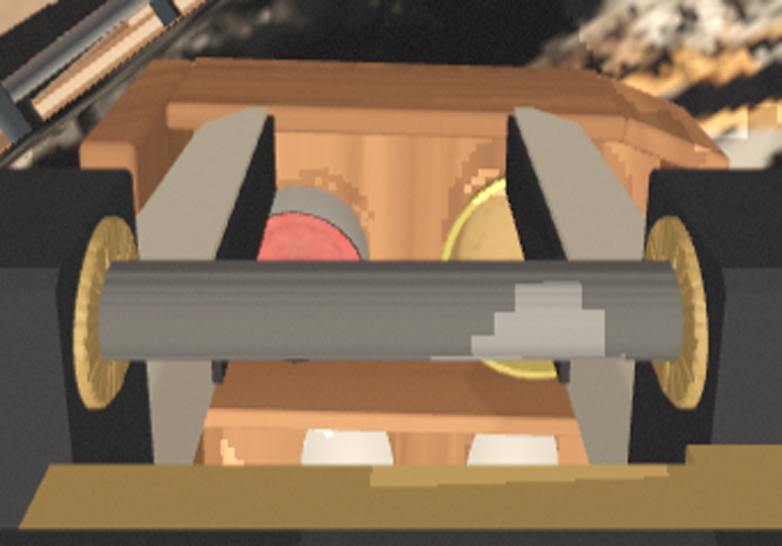

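View pics/top3.png

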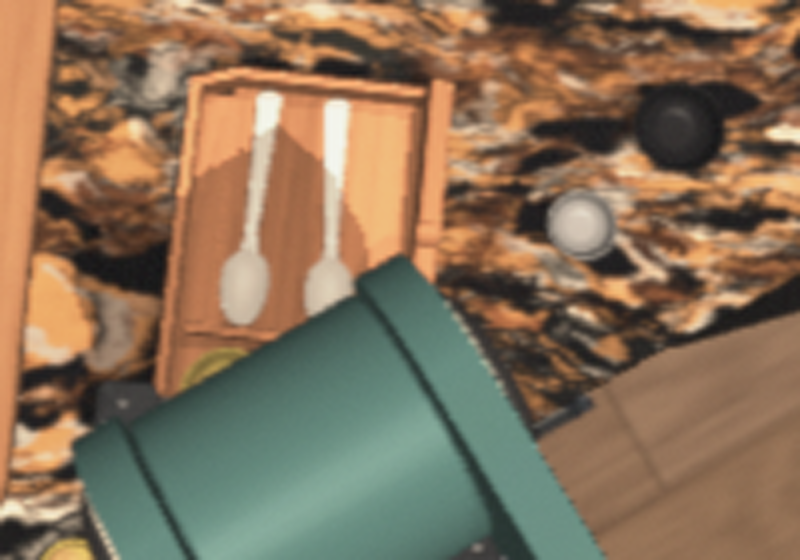

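The tray hasn't moved. Both views suggest the real finger ends are about 20 mm above where the TCP reading puts them, roughly at rim height. I'll back off and touch the bare worktop to find the true tip height.

>>> step_arm --moves '[[[1.0,0,0],0,-0.08],[[1.0,0,0],0,-0.08],[[1.0,0,0],0,-0.08],[[0,0,0],0,-0.08]]'

```text
time_s: 8.0
tool_pos: [279.7, 221.2, 14.9]
orientation: [0.027, 1.0, 0.0, 0.0]
wrist_force: [-0.4, 0.2, 0.4]
finger_gap: 0.539
```

>>> step_arm --moves '[[[0,0,0.4],0,-0.08],[[0,0,0.4],0,-0.08],[[0,0,0],0,-0.08]]'

```text
time_s: 8.25
tool_pos: [281.3, 220.9, 6.0]
orientation: [0.027, 1.0, -0.0, -0.0]
wrist_force: [0.1, -0.2, -0.1]
finger_gap: 0.539
```

```bash
python3 -c "
from h import *
o=wsnap('w4');print(o['tool_pos'],o['wrist_force'],o['qpos'])
a=viewer.capture('scene')[:,:,::-1];cv2.imwrite('pics/s4.png',cv2.resize(a[180:280,310:430],None,fx=6,fy=6,interpolation=cv2.INTER_CUBIC))
print([(proj('scene',(o['tool_pos'][0],o['tool_pos'][1]+34,z))-[310,180])*6 for z in(8,20,30)])"
```

```text
[281.2653435  220.85904446   6.04597015] [ 0.06725067 -0.19965436 -0.09644265] [ 5.94358516e-01 -5.41692884e-01  2.30131192e+00 -5.80782676e-05
  1.38280520e+00 -9.21776472e-01]
[array([380.12228832, 527.9981469 ]), array([383.07076928, 510.29452973]), array([385.56556705, 495.31497071])]
```

View pics/s4.png

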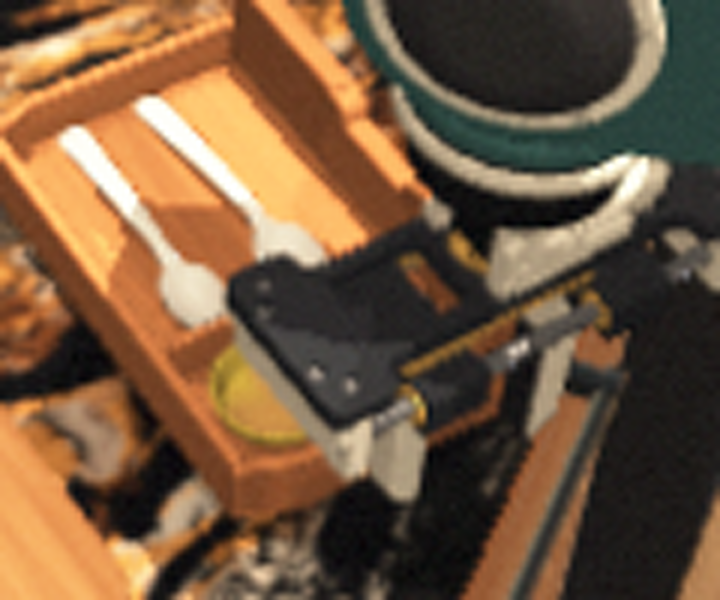

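The tip shows at about (405,500), which matches z≈28 while the TCP reads 6. So the fingers end ~22 mm short of the TCP reading. I'll keep descending gently and watch the force.

>>> step_arm --moves '[[[0,0,0.3],0,-0.08],[[0,0,0.3],0,-0.08],[[0,0,0],0,-0.08]]'

```text
time_s: 8.6
tool_pos: [281.3, 220.8, 0.2]
orientation: [0.027, 1.0, -0.0, -0.0]
wrist_force: [0.4, 0.1, -0.3]
finger_gap: 0.542
```

>>> step_arm --moves '[[[0,0,0.2],0,-0.08],[[0,0,0.2],0,-0.08],[[0,0,0],0,-0.08]]'

```text
time_s: 8.85
tool_pos: [281.3, 220.9, -3.5]
orientation: [0.027, 1.0, -0.0, -0.0]
wrist_force: [-0.4, -0.0, 0.4]
finger_gap: 0.539
```

>>> step_arm --moves '[[[0,0,0.2],0,-0.08],[[0,0,0.2],0,-0.08],[[0,0,0],0,-0.08]]'

```text
time_s: 9.1
tool_pos: [281.4, 221.0, -7.4]
orientation: [0.027, 1.0, -0.0, -0.0]
wrist_force: [0.7, -0.6, 0.5]
finger_gap: 0.541
```

```bash
python3 -c "
from h import *
o=wsnap('w5');print(o['tool_pos'],o['wrist_force'],o['qpos'])
a=viewer.capture('scene')[:,:,::-1];cv2.imwrite('pics/s5.png',cv2.resize(a[180:280,310:430],None,fx=6,fy=6,interpolation=cv2.INTER_CUBIC))
print([(proj('scene',(o['tool_pos'][0],o['tool_pos'][1]+34,z))-[310,180])*6 for z in(-8,0,10,20,30)])"
```

```text
[281.35362621 220.95127353  -7.4474642 ] [ 0.71785089 -0.59622615  0.51304947] [ 5.94388545e-01 -5.26907765e-01  2.31520981e+00 -7.82274939e-06
  1.35365829e+00 -9.21616579e-01]
[array([375.93957081, 551.10762082]), array([377.85544648, 539.5931287 ]), array([380.27996493, 525.0216724 ]), array([382.73809425, 510.24821343]), array([385.23053822, 495.26852194])]
```

View pics/s5.png

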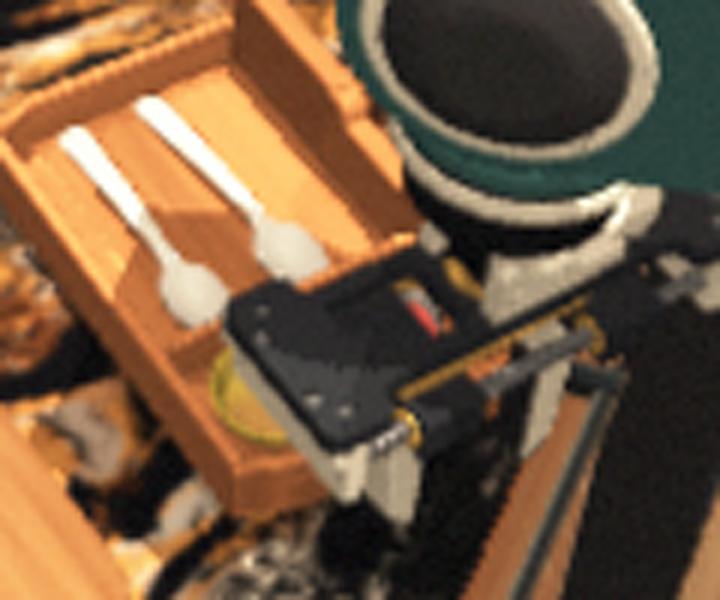

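>>> step_arm --moves '[[[-0.4,0,0],0,-0.08],[[-0.4,0,0],0,-0.08],[[-0.4,0,0],0,-0.08],[[-0.2,0,0],0,-0.08]]'

```text
time_s: 9.53
tool_pos: [296.1, 220.2, -7.0]
orientation: [0.028, 1.0, 0.0, 0.0]
wrist_force: [0.4, 0.1, -0.3]
finger_gap: 0.541
```

>>> step_arm --moves '[[[-0.2,0,0],0,-0.08],[[-0.2,0,0],0,-0.08]]'

```text
time_s: 9.7
tool_pos: [299.2, 219.9, -7.1]
orientation: [0.028, 1.0, -0.0, -0.001]
wrist_force: [-7.2, -1.0, 4.7]
finger_gap: 0.539
```

>>> step_arm --moves '[[[-0.2,0,0],0,-0.08],[[-0.2,0,0],0,-0.08]]'

```text
time_s: 9.87
tool_pos: [303.1, 219.7, -7.1]
orientation: [0.028, 1.0, -0.0, -0.001]
wrist_force: [-6.8, -1.1, 5.2]
finger_gap: 0.543
```

>>> step_arm --moves '[[[-0.2,0,0],0,-0.08],[[-0.2,0,0],0,-0.08]]'

```text
time_s: 10.03
tool_pos: [307.1, 219.5, -7.1]
orientation: [0.028, 1.0, -0.0, -0.001]
wrist_force: [-7.4, -2.3, 4.6]
finger_gap: 0.541
```

>>> step_arm --moves '[[[-0.2,0,0],0,-0.08],[[-0.2,0,0],0,-0.08]]'

```text
time_s: 10.2
tool_pos: [311.1, 219.3, -7.1]
orientation: [0.028, 1.0, -0.0, -0.001]
wrist_force: [-6.9, 0.0, 4.5]
finger_gap: 0.54
```

>>> step_arm --moves '[[[-0.3,0,0],0,-0.08],[[-0.3,0,0],0,-0.08],[[-0.3,0,0],0,-0.08],[[-0.3,0,0],0,-0.08],[[-0.3,0,0],0,-0.08],[[-0.2,0,0],0,-0.08],[[0,0,0],0,-0.08]]'

```text
time_s: 10.78
tool_pos: [328.5, 218.5, -7.1]
orientation: [0.028, 1.0, -0.0, -0.0]
wrist_force: [-2.2, -0.3, 0.9]
finger_gap: 0.54
```

```bash
python3 -c "
from h import *
o=wsnap('w6');print(o['tool_pos'],o['wrist_force'])
t=viewer.capture('top')[:,:,::-1];cv2.imwrite('pics/top6.png',t);cv2.imwrite('pics/top6z.png',cv2.resize(t[115:310,150:430],None,fx=2.8,fy=2.8,interpolation=cv2.INTER_CUBIC))"
```

```text
[328.47229312 218.46966846  -7.09629128] [-2.21209972 -0.26252394  0.93898289]
```

View pics/top6z.png

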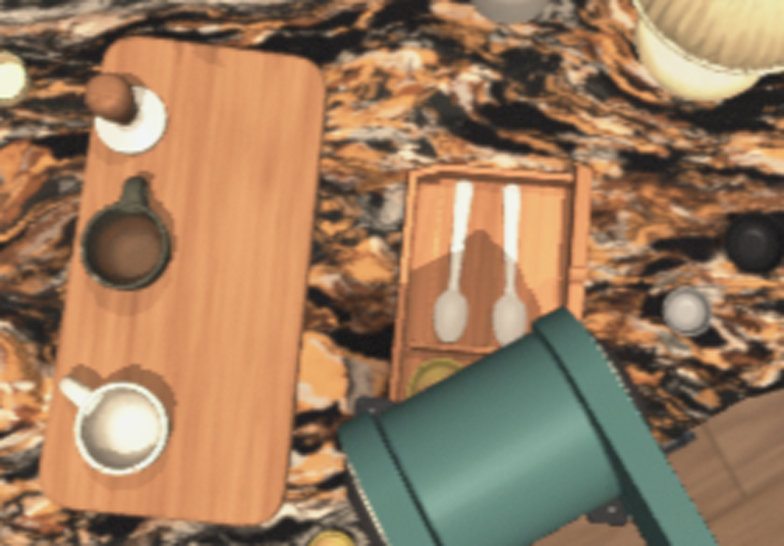

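Run:
```python
from h import *
a=cv2.imread("pics/top6.png")
P=lambda x,y:(x/2.8+150,y/2.8+115)
def do(name,p,q,z,w=3,tr=.04):
    e,f,L=edge(a,p,q,w,trim=tr);ww=[onz("top",x,z)[:2] for x in e];d=ww[1]-ww[0]
    print(name,z,np.round(e,1).tolist(),round(f,2),np.round(ww,1).tolist(),round(np.degrees(np.arctan2(d[1],d[0]))%180,2))
do("far",P(430,165),P(570,176),32)
do("rear",P(408,185),P(392,390),32)
do("panel_out",P(589,172),P(578,310),54)
do("panel_in",P(575,178),P(566,300),54,2)
```

```text
far 32 [[303.5, 175.3], [353.5, 179.0]] 0.92 [[555.9, 268.6], [550.5, 158.1]] 87.23
rear 32 [[295.3, 181.0], [288.6, 254.2]] 1.0 [[542.3, 286.2], [382.0, 294.6]] 176.98
panel_out 54 [[361.2, 176.5], [357.6, 225.8]] 0.54 [[551.0, 143.4], [443.6, 150.3]] 176.31
panel_in 54 [[355.6, 178.6], [352.5, 222.2]] 1.0 [[546.0, 155.3], [451.1, 161.2]] 176.44
```

>>> step_arm --moves '[[[-0.2,0,0],0,-0.08],[[-0.2,0,0],0,-0.08],[[-0.2,0,0],0,-0.08],[[-0.1,0,0],0,-0.08],[[0,0,0],0,-0.08]]'

```text
time_s: 11.3
tool_pos: [335.3, 218.1, -7.1]
orientation: [0.027, 1.0, -0.0, -0.0]
wrist_force: [-2.6, 0.3, 1.8]
finger_gap: 0.54
```

>>> step_arm --moves '[[[1.0,0,0],0,-0.08],[[1.5,0,0],0,-0.08],[[1.0,0,0],0,-0.08],[[0,0,-2],0,-0.08],[[0,0,-3.5],0,-0.08],[[0,0,-3.5],0,-0.08],[[0,0,-3.5],0,-0.08],[[0,0,-3.5],0,-0.08],[[0,0,-3.5],0,-0.08],[[0,0,-3.5],0,-0.08]]'

```text
time_s: 12.13
tool_pos: [299.6, 219.8, 224.8]
orientation: [0.027, 1.0, 0.0, 0.0]
wrist_force: [0.7, 0.4, -0.1]
finger_gap: 0.54
```

>>> step_arm --moves '[[[0,0,0],0.121,-0.5],[[0,0,0],0.121,-1],[[0,0,0],0.121,-1],[[0,0,0],0.121,-1],[[0,0,0],0.121,-1],[[0,0,0],0.121,-1],[[0,0,0],0.121,-1]]'

```text
time_s: 12.72
tool_pos: [299.9, 220.0, 222.9]
orientation: [0.438, 0.899, 0.0, 0.0]
wrist_force: [0.7, -0.6, -0.5]
finger_gap: 0.982
```

>>> step_arm --moves '[[[0,0,0],0.121,-1],[[0,0,0],0.121,-1],[[0,0,0],0.121,-1],[[0,0,0],0.121,-1],[[0,0,0],0.121,-1],[[0,0,0],0.121,-1],[[0,0,0],0,-1]]'

```text
time_s: 13.3
tool_pos: [299.9, 220.0, 223.0]
orientation: [0.729, 0.684, 0.0, 0.0]
wrist_force: [0.2, 0.5, -0.4]
finger_gap: 1.003
```

```bash
python3 -c "
from h import *
o=ctrl.get_obs();q=o['orientation'];print(o['tool_pos'],np.degrees(2*np.arctan2(q[1],q[0])))
t=viewer.capture('top')[:,:,::-1];cv2.imwrite('pics/top7.png',t);cv2.imwrite('pics/top7z.png',cv2.resize(t[115:310,150:430],None,fx=2.8,fy=2.8,interpolation=cv2.INTER_CUBIC))"
```

```text
[299.94706576 219.97293569 222.95571097] 86.38934783602724
```

View pics/top7z.png

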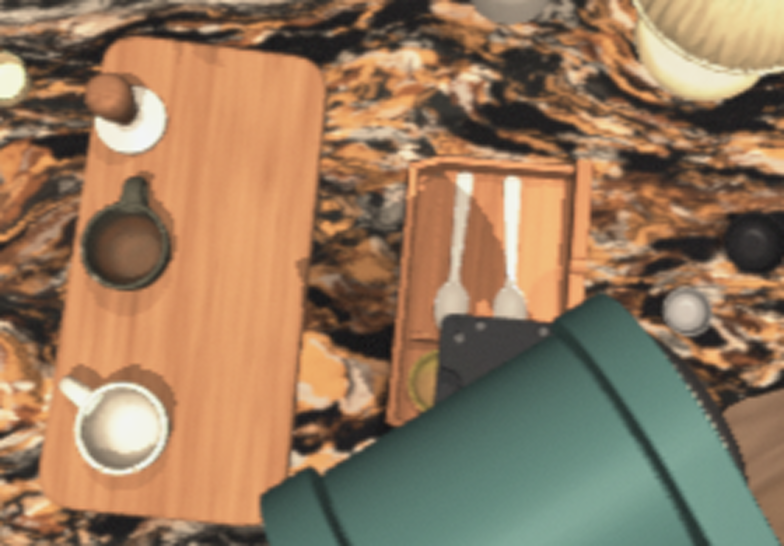

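>>> step_arm --moves '[[[-1.5,2.5,0],0,-1],[[-1.5,2.5,0],0,-1],[[-1.5,2.5,0],0,-1],[[-1.5,2.5,0],0,-1],[[-1.5,2.5,0],0,-1],[[-1.5,2.5,0],0,-1],[[0,0,0],0,-1]]'

```text
time_s: 13.93
tool_pos: [447.4, 119.3, 222.2]
orientation: [0.726, 0.688, -0.001, 0.0]
wrist_force: [0.4, -0.0, -0.3]
finger_gap: 1.002
```

```bash
python3 -c "
from h import *
o=wsnap('w8');print(o['tool_pos'])"
```

```text
[447.36873066 119.3335171  222.24851217]
```

View pics/w8.png

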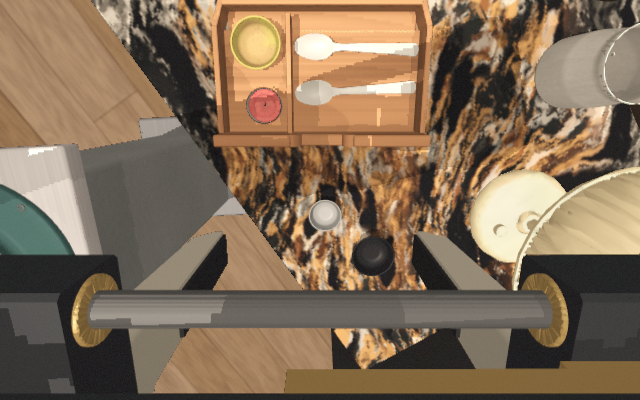

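Run:
```python
from h import *
a=cv2.imread("pics/w8.png")
def do(name,p,q,z,w=3,tr=.04):
    e,f,L=edge(a,p,q,w,trim=tr);ww=[wonz("w8",x,z)[:2] for x in e];d=ww[1]-ww[0]
    print(name,z,np.round(e,1).tolist(),round(f,2),np.round(ww,1).tolist(),round(np.degrees(np.arctan2(d[1],d[0]))%180,2))
do("panel_out",(216,147),(426,146),54,4)
do("panel_in",(220,136),(424,136),54,2.5)
do("far",(432,45),(430,132),32);do("near",(216,45),(216,132),32)
print('panel ends',wonz('w8',(213,141),54),wonz('w8',(428.5,141),54))
for p,z in[((325,215),10),((375,256),15),((515,285),150),((515,285),250),((472,215),0)]:print(p,z,np.round(wonz('w8',p,z)))
```

```text
panel_out 54 [[216.0, 145.9], [426.0, 145.7]] 0.62 [[344.6, 155.4], [556.1, 144.3]] 177.0
panel_in 54 [[220.0, 134.1], [424.0, 134.1]] 1.0 [[350.1, 166.9], [553.9, 156.0]] 176.93
far 32 [[429.4, 45.1], [433.0, 131.9]] 0.62 [[563.8, 241.6], [569.6, 155.7]] 93.88
near 32 [[219.3, 45.2], [214.1, 131.9]] 0.68 [[354.1, 252.8], [338.0, 168.1]] 79.24
panel ends [342.23944185 160.43363839  54.        ] [558.51491682 148.86354374  54.        ]
(325, 215) 10 [451.  63.  10.]
(375, 256) 15 [509.   9.  15.]
(515, 285) 150 [603.  38. 150.]
(515, 285) 250 [546.  96. 250.]
(472, 215) 0 [630.  50.   0.]
```

Run:
```python
from h import *
a=cv2.imread("pics/w8.png")
c1=cv2.resize(a[0:155,200:300],None,fx=4,fy=3.8,interpolation=cv2.INTER_CUBIC);c2=cv2.resize(a[0:155,350:450],None,fx=4,fy=3.8,interpolation=cv2.INTER_CUBIC)
cv2.imwrite("pics/w8z.png",np.hstack([c1,c2]))
```

```text
(no output)
```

View pics/w8z.png

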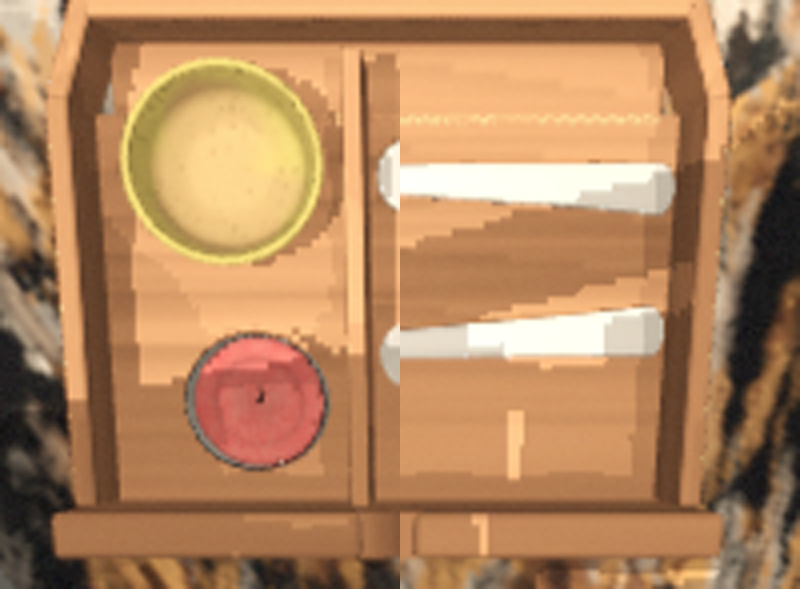

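Run:
```python
from h import *
a=cv2.imread("pics/w8.png")
def do(name,p,q,z,w=2,tr=.02):
    e,f,L=edge(a,p,q,w,trim=tr);ww=[wonz("w8",x,z)[:2] for x in e];d=ww[1]-ww[0]
    print(name,z,np.round(e,1).tolist(),round(f,2),np.round(ww,1).tolist(),round(np.degrees(np.arctan2(d[1],d[0]))%180,2));return ww
n=do("near",(212.5,26),(218.5,130),32);f=do("far",(432.5,26),(425,130),32)
print('panel',wonz('w8',(213,141),54),wonz('w8',(430.5,141),54))
print('board? tray mid',(np.array(n)+np.array(f))/2)
# same for top picture 7
a=cv2.imread("pics/top7.png")
P=lambda x,y:(x/2.8+150,y/2.8+115)
for nm,p,q,z in(("far",P(430,157),P(570,165),32),("rear",P(408,170),P(387,420),32),("panelin",P(575,170),P(570,300),54)):
    e,ff,L=edge(a,p,q,3,trim=.03);ww=[onz("top",x,z)[:2] for x in e];d=ww[1]-ww[0]
    print(nm,np.round(e,1).tolist(),round(ff,2),np.round(ww,1).tolist(),np.degrees(np.arctan2(d[1],d[0]))%180)
```

```text
near 32 [[210.9, 26.1], [218.1, 130.0]] 0.97 [[348.0, 270.7], [342.4, 169.8]] 86.85
far 32 [[431.3, 26.0], [427.6, 130.1]] 0.67 [[565.2, 259.1], [563.9, 157.9]] 89.26
panel [342.23944185 160.43363839  54.        ] [560.52161374 148.75619142  54.        ]
board? tray mid [[456.57889249 264.90135611]
 [453.15207568 163.87734815]]
far [[303.5, 172.0], [353.4, 176.0]] 0.62 [[563.1, 268.8], [557.2, 158.4]] 86.92168592581982
rear [[295.9, 175.7], [287.6, 264.9]] 0.95 [[554.3, 285.3], [359.2, 296.0]] 176.88329967852772
panelin [[355.8, 175.8], [352.3, 222.0]] 1.0 [[552.3, 154.9], [451.3, 161.6]] 176.2309299822716
```

>>> step_arm --moves '[[[0,0.1,3.5],0,-1],[[0,0.1,3.5],0,-1],[[0,0,3.5],0,-1],[[0,0,3.5],0,-1],[[0,0,3.0],0,-1],[[0,0,2.5],0,-1],[[0,0,2.0],0,-1],[[0,0,1.0],0,-1],[[0,0,0.2],0,-1],[[0,0,0],0,-1]]'

```text
time_s: 14.82
tool_pos: [446.9, 121.9, -3.7]
orientation: [0.726, 0.687, -0.0, -0.0]
wrist_force: [-0.7, 1.2, 0.2]
finger_gap: 1.0
```

>>> step_arm --moves '[[[0.4,0,0],0,-1],[[0.4,0,0],0,-1],[[0.4,0,0],0,-1],[[0.3,0,0],0,-1],[[0.3,0,0],0,-1]]'

```text
time_s: 15.23
tool_pos: [448.4, 139.8, -3.5]
orientation: [0.727, 0.687, 0.0, 0.0]
wrist_force: [-0.2, -7.5, 5.7]
finger_gap: 0.999
```

>>> step_arm --moves '[[[0.2,0,0],0,-1],[[0.2,0,0],0,-1],[[0.2,0,0],0,-1]]'

```text
time_s: 15.48
tool_pos: [448.8, 145.2, -3.5]
orientation: [0.727, 0.687, -0.0, 0.001]
wrist_force: [0.1, -7.2, 5.2]
finger_gap: 0.998
```

```bash
python3 -c "
from h import *
o=wsnap('w9');q=o['orientation'];print(o['tool_pos'],o['wrist_force'],np.degrees(2*np.arctan2(q[1],q[0])))
t=viewer.capture('scene')[:,:,::-1];cv2.imwrite('pics/s9.png',cv2.resize(t[140:300,190:440],None,fx=3.1,fy=3.1,interpolation=cv2.INTER_CUBIC))"
```

```text
[448.80807122 145.21789606  -3.50376287] [ 0.10328858 -7.19265633  5.19335602] 86.74398345701937
```

View pics/s9.png

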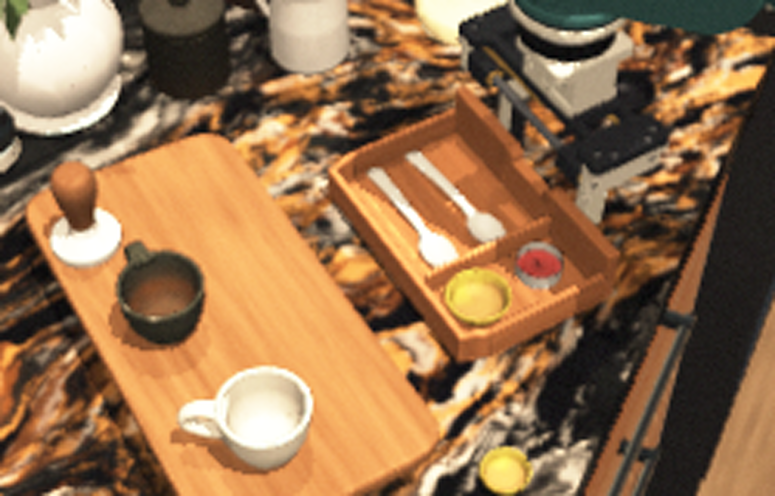

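View pics/w9.png

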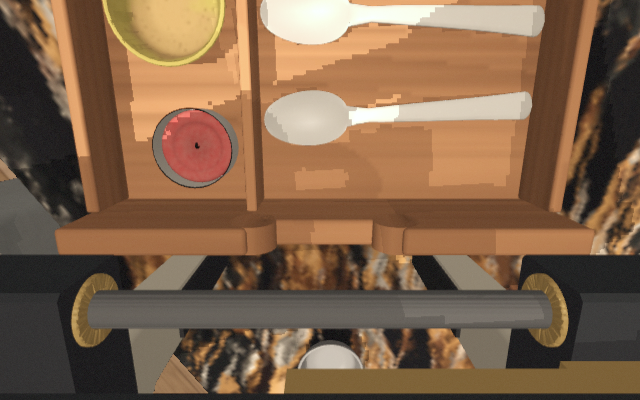

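>>> step_arm --moves '[[[0.4,-0.03,0],0,-1],[[0.4,-0.03,0],0,-1],[[0.4,-0.03,0],0,-1],[[0.4,-0.03,0],0,-1],[[0.4,-0.03,0],0,-1],[[0.4,-0.03,0],0,-1],[[0.4,-0.03,0],0,-1],[[0.4,-0.03,0],0,-1],[[0.4,-0.03,0],0,-1],[[0.3,-0.03,0],0,-1]]'

```text
time_s: 16.42
tool_pos: [448.0, 184.5, -3.6]
orientation: [0.727, 0.687, -0.0, 0.001]
wrist_force: [0.6, -6.7, 5.0]
finger_gap: 0.997
```

```bash
python3 -c "
from h import *
o=wsnap('w10');q=o['orientation'];print(o['tool_pos'],o['wrist_force'],np.degrees(2*np.arctan2(q[1],q[0])))
t=viewer.capture('scene')[:,:,::-1];cv2.imwrite('pics/s10.png',cv2.resize(t[140:300,190:440],None,fx=3.1,fy=3.1,interpolation=cv2.INTER_CUBIC))
t=viewer.capture('top')[:,:,::-1];cv2.imwrite('pics/top10.png',t);cv2.imwrite('pics/top10z.png',cv2.resize(t[115:310,150:400],None,fx=3.1,fy=3.07,interpolation=cv2.INTER_CUBIC))"
```

```text
[448.03673898 184.50485047  -3.60155643] [ 0.64899915 -6.67284249  4.98647765] 86.73529349704529
```

View pics/top10z.png

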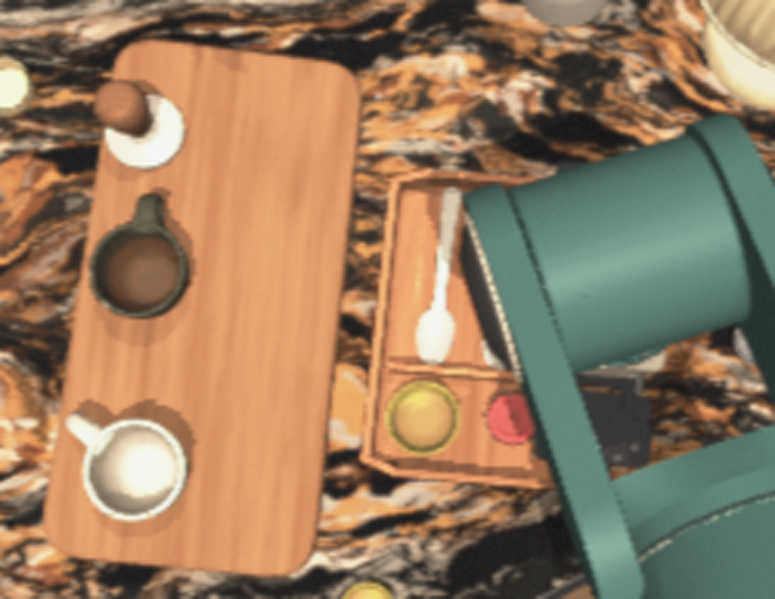

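View pics/s10.png

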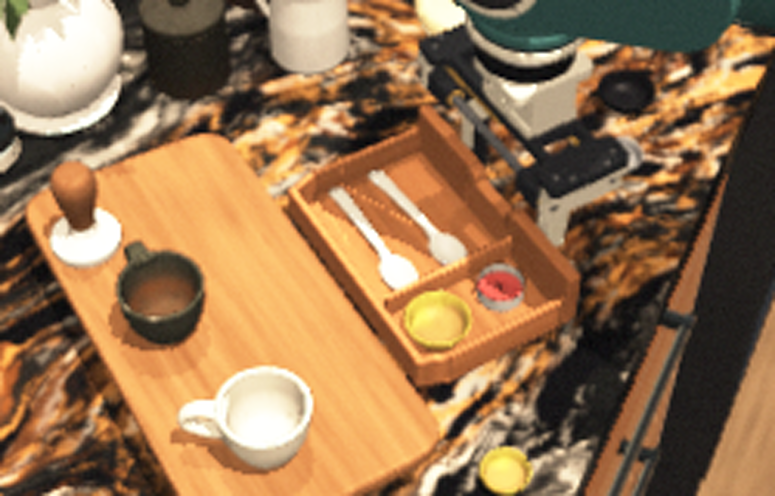

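View pics/w10.png

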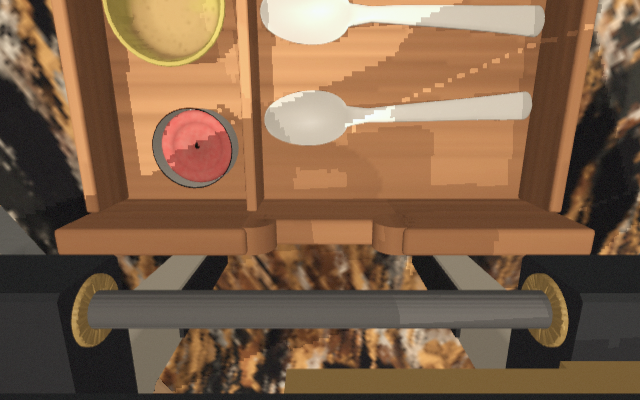

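Run:
```python
from h import *
a=cv2.imread("pics/top10.png")
P=lambda x,y:(x/3.1+150,y/3.07+115)
R={}
for nm,p,q,z in(("t_far",P(425,171),P(500,178),32),("t_near",P(405,474),P(540,488),32),("t_rear",P(394,195),P(369,450),32),("b_front",P(358,110),P(315,530),56),("b_near",P(80,557),P(280,575),56),("b_far",P(150,40),P(320,62),56)):
    e,ff,L=edge(a,p,q,2.5,trim=.02);ww=[onz("top",x,z)[:2] for x in e];d=ww[1]-ww[0]
    print(nm,np.round(e,1).tolist(),round(ff,2),np.round(ww,1).tolist(),round(np.degrees(np.arctan2(d[1],d[0]))%180,2))
c=a[115:310,150:330]
cv2.imwrite("pics/z1.png",cv2.resize(a[160:185,255:335],None,fx=9,fy=9,interpolation=cv2.INTER_CUBIC))
cv2.imwrite("pics/z2.png",cv2.resize(a[255:305,235:335],None,fx=8,fy=8,interpolation=cv2.INTER_CUBIC))
```

```text
t_far [[287.0, 171.9], [311.2, 173.7]] 0.62 [[562.5, 305.2], [559.9, 251.6]] 87.15
t_near [[281.0, 267.1], [324.1, 274.3]] 0.68 [[354.4, 309.6], [341.6, 218.1]] 82.02
t_rear [[274.1, 178.3], [269.1, 261.6]] 0.69 [[547.1, 333.0], [365.2, 335.4]] 179.25
b_front [[264.9, 150.8], [252.6, 287.7]] 0.81 [[602.3, 353.3], [310.2, 364.1]] 177.9
b_near [[175.8, 296.4], [240.3, 302.8]] 0.82 [[289.1, 518.9], [279.7, 387.4]] 85.94
b_far [[198.5, 127.3], [253.3, 134.4]] 1.0 [[651.8, 501.6], [638.9, 380.6]] 83.93
```

View pics/z1.png

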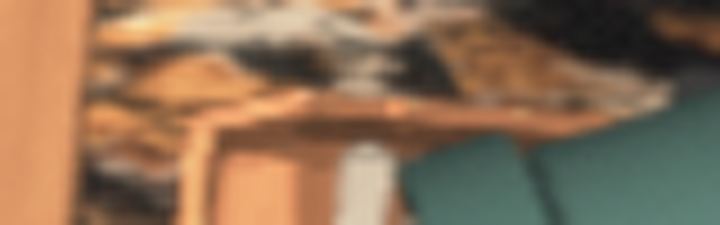

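View pics/z2.png

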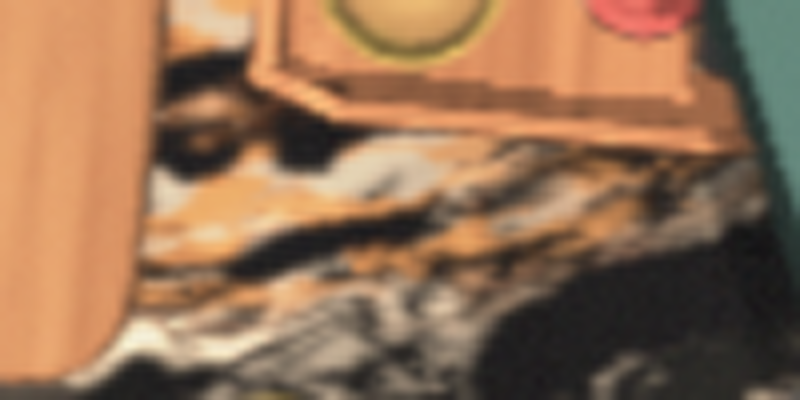

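Run:
```python
from h import *
f=lambda u,v,z=32: onz("top",(u,v),z)[:2]
A=f(288.9,170.2);B=f(276.9,269.75);C=f(321.7,173.9);D=f(327.5,273.75);E=f(276.1,173.6);F=f(267.25,265)
print(A,B,np.linalg.norm(A-B),'mid',(A+B)/2,'yaw',np.degrees(np.arctan2(*(B-A)[::-1]))-90)
print('far dir',np.degrees(np.arctan2(*(A-C)[::-1])),'near dir',np.degrees(np.arctan2(*(B-D)[::-1])), C,D)
print('rear',E,F,np.linalg.norm(E-F),(E+F)/2,np.degrees(np.arctan2(*(F-E)[::-1]))-90)
```

```text
[566.46612514 301.20024823] [348.57666622 318.11239168] 218.54481670131443 mid [457.52139568 309.65631996] yaw 85.56171495936263
far dir 84.95534860861355 near dir 87.01311726919437 [560.04733218 228.48582217] [342.98736349 210.99291928]
rear [557.93335734 329.12422874] [357.97654973 338.96256573] 200.19869575624134 [457.95495354 334.04339723] 87.18318682822465
```

>>> step_arm --moves '[[[0.5,-0.02,0],0,-1],[[0.5,-0.02,0],0,-1],[[0.5,-0.02,0],0,-1],[[0.5,-0.02,0],0,-1],[[0.5,-0.02,0],0,-1],[[0.5,-0.02,0],0,-1],[[0.5,-0.02,0],0,-1],[[0.5,-0.02,0],0,-1],[[0.5,-0.02,0],0,-1],[[0.5,-0.02,0],0,-1]]'

```text
time_s: 17.4
tool_pos: [448.5, 234.4, -4.0]
orientation: [0.727, 0.687, -0.0, 0.0]
wrist_force: [-0.4, -5.7, 3.3]
finger_gap: 1.0
```

>>> step_arm --moves '[[[0.4,0,0],0,-1],[[0.4,0,0],0,-1],[[0.4,0,0],0,-1],[[0.4,0,0],0,-1]]'

```text
time_s: 17.73
tool_pos: [449.5, 250.3, -4.0]
orientation: [0.727, 0.687, -0.0, 0.0]
wrist_force: [-0.5, -6.0, 4.2]
finger_gap: 1.002
```

```bash
python3 -c "
from h import *
o=wsnap('w11');q=o['orientation'];print(o['tool_pos'],o['wrist_force'],o['torque'],np.degrees(2*np.arctan2(q[1],q[0])))
t=viewer.capture('scene')[:,:,::-1];cv2.imwrite('pics/s11.png',cv2.resize(t[140:300,190:440],None,fx=3.1,fy=3.1,interpolation=cv2.INTER_CUBIC))
t=viewer.capture('top')[:,:,::-1];cv2.imwrite('pics/top11.png',t);cv2.imwrite('pics/top11z.png',cv2.resize(t[115:310,150:400],None,fx=3.1,fy=3.07,interpolation=cv2.INTER_CUBIC))"
```

```text
[449.4616661  250.31441896  -4.00065804] [-0.52392908 -6.00493794  4.2388849 ] [-0.94681653 -0.06880879  0.00228004] 86.72935705520258
```

View pics/top11z.png

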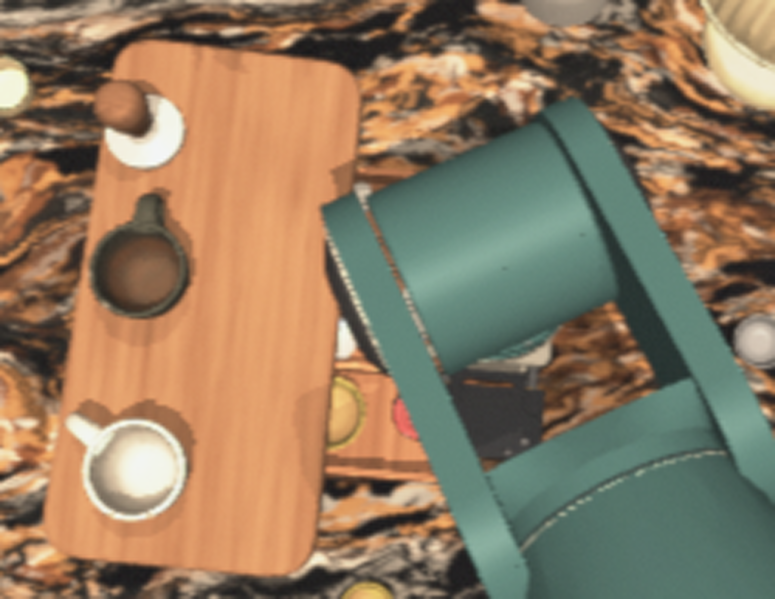

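View pics/s11.png

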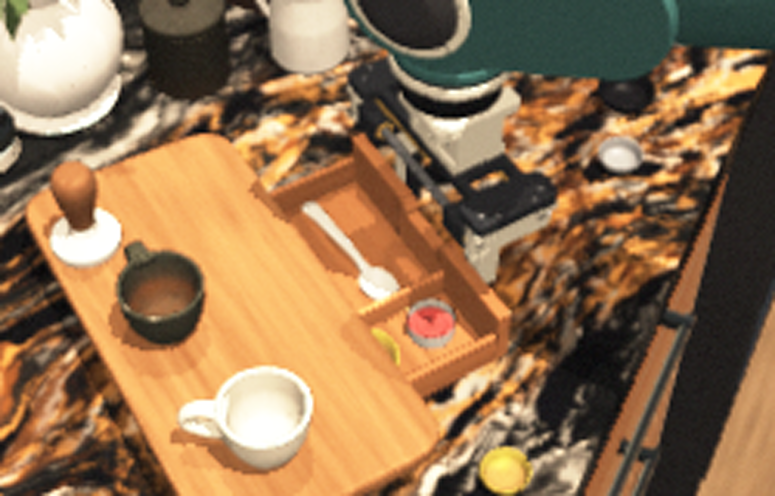

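>>> step_arm --moves '[[[0.3,0,0],0,-1],[[0.3,0,0],0,-1],[[0.3,0,0],0,-1],[[0.3,0,0],0,-1],[[0.3,0,0],0,-1]]'

```text
time_s: 18.3
tool_pos: [450.2, 265.8, -4.2]
orientation: [0.727, 0.687, -0.0, -0.0]
wrist_force: [0.2, -2.6, -1.6]
finger_gap: 0.998
```

>>> step_arm --moves '[[[0.3,0,0],0,-1],[[0.3,0,0],0,-1],[[0.3,0,0],0,-1],[[0.3,0,0],0,-1],[[0.3,0,0],0,-1]]'

```text
time_s: 18.72
tool_pos: [451.1, 280.8, -4.1]
orientation: [0.727, 0.687, -0.0, -0.0]
wrist_force: [-0.3, -2.7, -2.4]
finger_gap: 0.996
```

>>> step_arm --moves '[[[0.3,0,0],0,-1],[[0.3,0,0],0,-1],[[0.3,0,0],0,-1],[[0.3,0,0],0,-1],[[0.3,0,0],0,-1]]'

```text
time_s: 19.13
tool_pos: [452.0, 295.8, -4.1]
orientation: [0.727, 0.687, -0.0, -0.0]
wrist_force: [-0.8, -3.0, -1.2]
finger_gap: 1.001
```

```bash
python3 -c "
from h import *
o=wsnap('w12');q=o['orientation'];print(o['tool_pos'],o['wrist_force'],o['torque'],np.degrees(2*np.arctan2(q[1],q[0])))
t=viewer.capture('scene')[:,:,::-1];cv2.imwrite('pics/s12.png',cv2.resize(t[140:300,190:440],None,fx=3.1,fy=3.1,interpolation=cv2.INTER_CUBIC))"
```

```text
[452.00509802 295.76276495  -4.05091957] [-0.80368225 -2.95721655 -1.24896121] [-0.43598146 -0.06785212  0.01376417] 86.73263553220012
```

View pics/s12.png

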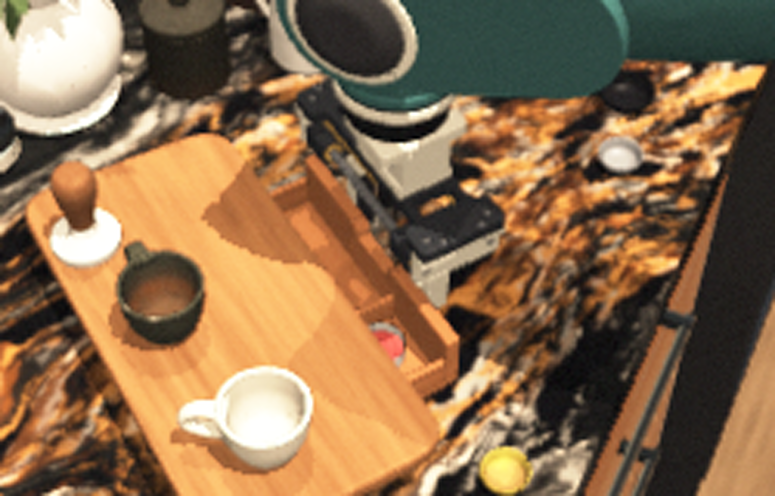

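View pics/w12.png

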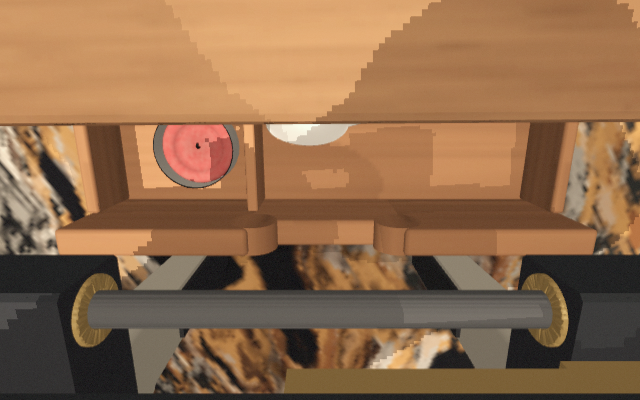

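>>> step_arm --moves '[[[0.3,0,0],-0.001,-1],[[0.3,0,0],-0.001,-1],[[0.3,0,0],-0.001,-1],[[0.3,0,0],-0.001,-1],[[0.3,0,0],-0.001,-1]]'

```text
time_s: 19.65
tool_pos: [453.0, 310.7, -3.9]
orientation: [0.725, 0.689, 0.0, 0.0]
wrist_force: [0.2, -5.6, 2.5]
finger_gap: 0.999
```

>>> step_arm --moves '[[[0.3,0,0],0,-1],[[0.3,0,0],0,-1],[[0.3,0,0],0,-1],[[0.3,0,0],0,-1],[[0.3,0,0],0,-1]]'

```text
time_s: 20.07
tool_pos: [453.7, 325.7, -3.9]
orientation: [0.725, 0.688, 0.0, 0.0]
wrist_force: [0.3, -6.1, 2.2]
finger_gap: 1.006
```

```bash
python3 -c "
from h import *
o=wsnap('w13');q=o['orientation'];print(o['tool_pos'],o['wrist_force'],o['torque'],np.degrees(2*np.arctan2(q[1],q[0])))"
```

```text
[453.74027151 325.6543478   -3.88939487] [ 0.25275572 -6.07581459  2.18674941] [-0.88767245 -0.06333325 -0.03228091] 87.02157534427528
```

View pics/w13.png

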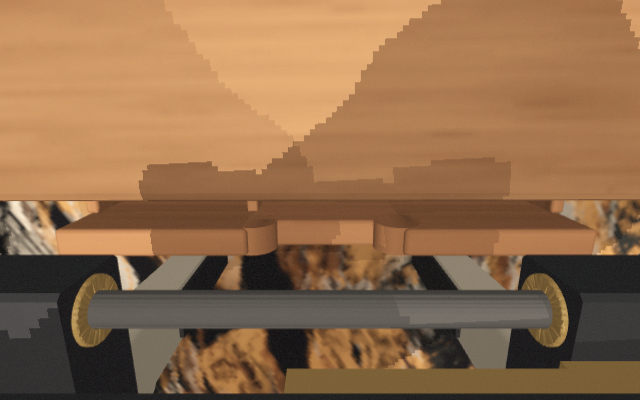

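>>> step_arm --moves '[[[0.2,0,0],0,-1],[[0.2,0,0],0,-1],[[0.2,0,0],0,-1],[[0.2,0,0],0,-1]]'

```text
time_s: 20.45
tool_pos: [454.1, 333.5, -3.9]
orientation: [0.725, 0.689, -0.0, 0.0]
wrist_force: [-0.1, -5.7, 3.5]
finger_gap: 1.002
```

>>> step_arm --moves '[[[0.1,0,0],0,-1],[[0.1,0,0],0,-1]]'

```text
time_s: 20.62
tool_pos: [454.2, 335.5, -3.9]
orientation: [0.725, 0.689, 0.0, 0.0]
wrist_force: [-0.3, -6.3, 3.4]
finger_gap: 1.001
```

>>> step_arm --moves '[[[0.1,0,0],0,-1]]'

```text
time_s: 20.7
tool_pos: [454.3, 336.4, -3.9]
orientation: [0.725, 0.689, -0.0, 0.0]
wrist_force: [-0.3, -4.9, 2.9]
finger_gap: 1.002
```

>>> step_arm --moves '[[[0.1,0,0],0,-1]]'

```text
time_s: 20.78
tool_pos: [454.3, 337.4, -3.9]
orientation: [0.725, 0.689, -0.0, 0.0]
wrist_force: [-0.7, -6.0, 3.6]
finger_gap: 1.001
```

>>> step_arm --moves '[[[0.1,0,0],0,-1]]'

```text
time_s: 20.87
tool_pos: [454.3, 337.7, -3.9]
orientation: [0.725, 0.688, -0.001, 0.001]
wrist_force: [-3.9, -19.4, 10.3]
finger_gap: 0.996
```

>>> step_arm --moves '[[[0.1,0,0],0,-1]]'

```text
time_s: 20.95
tool_pos: [454.3, 337.7, -3.9]
orientation: [0.725, 0.688, -0.002, 0.001]
wrist_force: [-5.7, -29.2, 16.3]
finger_gap: 1.001
```

```bash
python3 -c "
from h import *
o=wsnap('w14');q=o['orientation'];print(o['tool_pos'],o['wrist_force'],o['torque'])
a=cv2.imread('pics/w14.png');cv2.imwrite('pics/w14z.png',cv2.resize(a[180:270],None,fx=1.25,fy=5))"
```

```text
[454.3050133  337.67603805  -3.8800282 ] [ -5.71944891 -29.21489793  16.32349466] [-4.89155293  0.11043757 -0.17950724]
```

View pics/w14z.png

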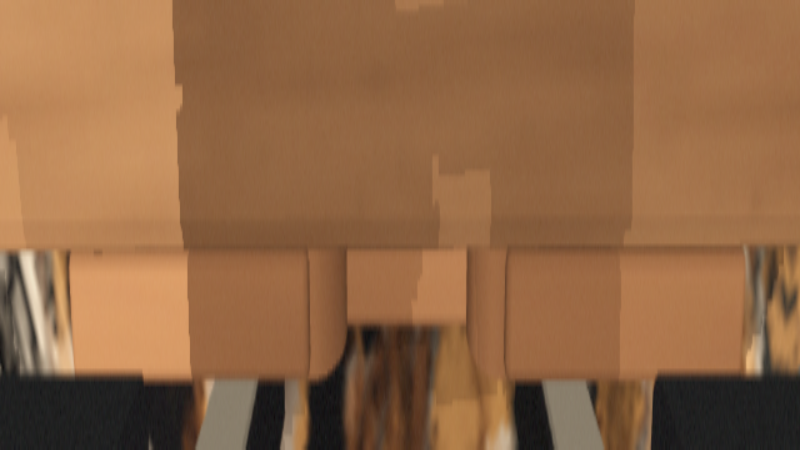

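Force rose from 6 to 29 N with the tool stopped at y=337.7, and the panel top meets the slab edge with no gap across its width. The tray is home, so I'll back away.

>>> step_arm --moves '[[[-0.2,0,0],0,-1],[[-0.4,0,0],0,-1],[[-1.0,0,0],0,-1],[[-1.5,0,0],0,-1],[[-2.0,0,0],0,-1],[[-2.0,0,-1.0],0,-1],[[-1.0,0,-3.0],0,-1],[[-1.0,0,-3.5],0,-1],[[0,0,-3.5],0,-1],[[0,0,-3.5],0,-1]]'

```text
time_s: 21.83
tool_pos: [449.1, 246.9, 142.6]
orientation: [0.726, 0.688, 0.0, -0.0]
wrist_force: [0.3, 0.3, -0.3]
finger_gap: 1.003
```

>>> step_arm --moves '[[[-2,0,-3.5],0,-1],[[-3,0,-3.5],0,-1],[[-3,0,0],0,-1],[[-3,0,0],0,-1],[[-3,0,0],0,-1],[[-3,0,0],0,-1],[[0,0,0],0,-1],[[0,0,0],0,-1]]'

```text
time_s: 22.5
tool_pos: [440.5, 80.0, 207.6]
orientation: [0.726, 0.687, 0.0, 0.0]
wrist_force: [0.4, 0.5, 0.5]
finger_gap: 0.999
```

```bash
python3 -c "
from h import *
o=ctrl.get_obs();print(o['tool_pos'],o['wrist_force'])
t=viewer.capture('top')[:,:,::-1];cv2.imwrite('pics/top15.png',t);cv2.imwrite('pics/top15z.png',cv2.resize(t[60:310,120:440],None,fx=2.4,fy=2.4,interpolation=cv2.INTER_CUBIC))
t=viewer.capture('scene')[:,:,::-1];cv2.imwrite('pics/s15.png',cv2.resize(t[110:320,170:440],None,fx=2.8,fy=2.8,interpolation=cv2.INTER_CUBIC))"
```

```text
[440.5419695   80.02790017 207.62108213] [0.42321061 0.5488973  0.4684359 ]
```

View pics/top15z.png

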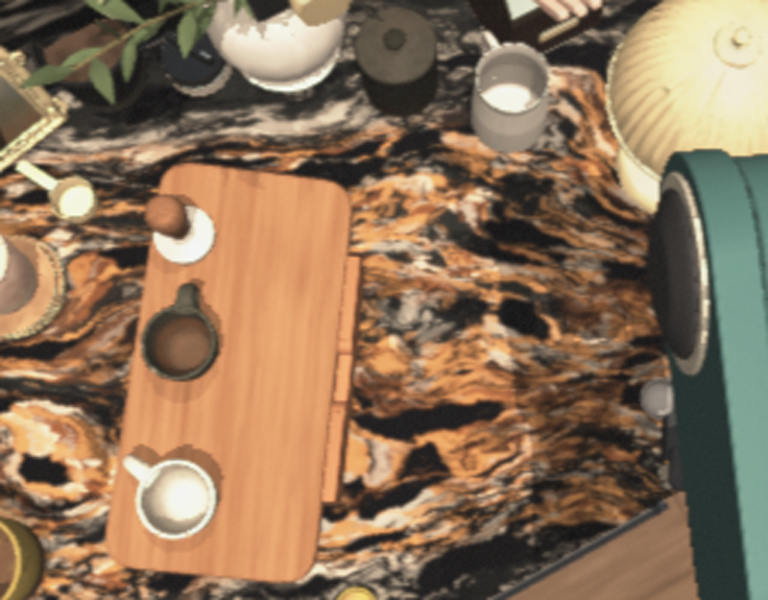

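View pics/s15.png

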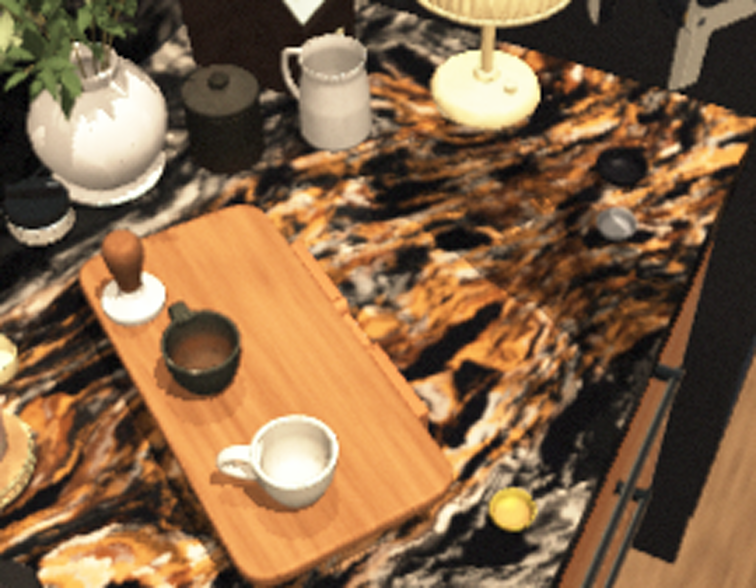

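```bash
python3 -c "
from h import *
a=cv2.imread('pics/top0.png').astype(int);b=cv2.imread('pics/top15.png').astype(int)
d=np.abs(a-b).max(2)
for n,(x0,y0,x1,y1) in dict(cups=(160,125,255,305),lamp=(375,55,460,140),pitcher=(315,75,352,125),small=(385,215,400,240)).items(): print(n,(d[y0:y1,x0:x1]>40).mean().round(3))
print(ctrl.hand_in())"
```

```text
cups 0.0
lamp 0.146
pitcher 0.0
small 0.091
the job is handed in; nothing more can be done
None
```

The spoon tray is pushed fully home between the board's feet, and the job was handed in at about 22.6 s. I never gripped or lifted the tray.

**What I did:** I first pushed the tray about 37 mm sideways with two fingertips to line it up with the bay and square it to the board. Then I pushed the front panel straight in with both fingertips, nudging it sideways by a few millimetres on the way.

**Last checks:**
- **Fully home:** at the end the push force rose from 6 N to about 29 N while the tool stopped moving. The wrist and top views showed the panel flush along the slab edge with no gap.
- **Cups, tamper and pitcher:** the before/after comparison of the top view showed no change around the board and pitcher.
- **Lamp and grey bowl:** the same comparison showed some change here (15% and 9% of pixels). The arm was partly in front of the lamp in that view. I put the changes down to that and to shadow, since both looked to be in their original places by eye. I did not measure them again with the arm clear.
- **Robot clear:** the wrist force was near zero before hand-in.

**What disagreed:**
- **Finger length:** the fingers ended about 20 mm short of the reported tool tip. My first sideways push passed over the tray rim without touching it, so I corrected the height.
- **Camera readings:** the top and wrist views differed by up to 4 mm on the tray's sideways position. One faulty edge fit caused this, and later readings agreed to about 1 mm.
- **Tray contents:** the spoons, bowl and tea light rode along normally during the push. I could not see them once the tray was under the board.

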